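# Snap a plaster cast onto the drying rail

## Task

Lift the plaster cast with the snap hook out of its stand, push the hook squarely onto the drying rail until the rail has gone in past the sprung gate and the gate has flicked shut behind it, and draw the hook gently back towards you until you feel the rail bear on the inside of the shut gate, to prove that it holds. Then let the cast down until the hook's crown hangs on the rail, let go, and leave it hanging still. The hook is cast into soft plaster, so never force it against the rail (more than 16 N is too much), and leave the other things on the bench where they are.

Things in the scene. Friction and masses are not known exactly. Their poses are not given: they have to be found in the camera images.
- grip (a point): Centre of the upright square grip post (14 x 14 mm, 40 mm tall) on top of the snap hook, over the axis of the plaster cast; cast, steel hook and post are one rigid loose piece of about 0.3 kg (varies). z is up along the piece, x points out of the hook's mouth (gate side), y is across the hook and lies along the rail when the hook is square to it. The cast's foot is 180 mm below this point.
- cast: The same loose piece, same axes; origin at the centre of the foot of the cast. The cast is white plaster, round, 82 mm tall, 64 mm across at its top, tapering to 36 mm at its foot. Above it is the flat steel loop of the hook, 10 mm wide along y, from z = 98 to about 165 mm, then the grip post from 160 to 200 mm.
- seat (a point): Point on the cast's axis 30 mm below grip, same axes: the rail's axis lies here when the hook hangs by the apex of its crown (an upside-down V over x = 0). It is 24 mm higher in the hook than mouth, behind the nose, which hangs from the crown at x = 14 to 22 mm down to 45 mm below grip.
- mouth (a point): Point of the shut gate where the rail should push it in: 18 mm in +x of and 54 mm below grip, same axes. The rail's axis must come in between 5 mm below and 3 mm above this point: higher it hits the nose, lower the gate cannot close behind it. The gate can flick shut once the rail's axis is 25 mm inside (-x of) this point; at 27 mm the rail stops hard against the hook's spine.
- gate_hinge (a point): The gate's hinge, 18 mm in +x of and 72 mm below grip, same axes. The gate is a 6 mm round steel pin that reaches 25 mm up from here to just under the nose. Its spring keeps it shut; it swings only inwards and resists the rail with about 3 to 7 N. When the shut gate holds the rail back, the rail's axis is about 8 mm inside (-x of) mouth.
- rail_mid (a point): Middle of the drying rail's frame: half-way between the slotted brackets, at the height of the bar's axis. The bar is level, round, steel, 10 mm in diameter, 190 to 210 mm above the bench. y runs along the bar; x is level and square to it, away from the robot: the hook is pushed on in +x. The bar is clamped somewhere in its level slots: its axis lies up to 20 mm in -x or +x of this point, not measured.
- rail: The drying rail: two upright 14 mm posts, 130 mm either side of its middle, on feet 50 x 40 mm and up to 45 mm tall, each with a bracket on top, 80 mm long in x and 25 mm high, whose level slot carries an end of the bar; origin 210 mm below rail_mid, same axes. The bar does not give when pushed.
- stand_mid (a point): Centre of the underside, on the bench, of the fixed black stand in which the cast with the hook stands: a round cup 68 mm across and 30 mm tall with a pocket 58 mm wide and 24 mm deep, on a 110 mm foot disc. The cast lifts straight up out of it.
- plain_cast: Bystander: a plaster cast without a hook, 68 mm across, 95 mm tall, in an identical stand on the other side; origin at its foot's centre.
- bowl: Bystander: an empty dark rubber mixing bowl, 110 mm across, 50 mm tall; origin under its centre.
- spatula: Bystander: a plaster spatula, 200 mm long, lying on the bench; origin under its middle.

How it is judged:
By the outcome, as a careful person would: the job done as asked, in the order asked, and still so for the second after the job is handed in, with the robot touching nothing.
It also fails if it takes over 64 s, if anything falls off the work surface, if the arm or the gripper's body presses on something with over 40 N, if the wrist force passes 120 N, or if a joint passes its speed limit or range.

## Robot

A 6-joint arm with a two-finger parallel gripper is mounted at the origin on the work surface. World frame = base frame: x ahead of the robot, y to its left, z up, the work surface at z = 0. Lengths are in m, angles in degrees, forces in N, time in s.
With the tool pointing down it reaches from about 0.25 to 0.85 m from the base axis. Payload 12.5 kg.
Tool frame: the origin (TCP) lies midway between the tips of the shut fingers; the grasp point (between the pads) lies behind it (arm.pinch_z is the z of the grasp point in the tool frame, in m); z points along the fingers, x is the direction in which the jaws open and shut, and the axes are right-handed (so a half turn about z gives the same grasp; the last joint's range is limited). The gripper opens to 93 mm and grips with 3 to 60 N. Pads are 15 mm wide; open, the fingers measure 128 mm over their backs; the gripper's body (75 mm by 188 mm) begins 65 mm behind the grasp point.
Start: joints at [-4.847, 20.094, 94.641, -0, 65.266, -4.847], TCP at [0.55, 0, 0.219] pointing down, gripper open.
Joint ranges: [-157.81, 157.81], [-45, 120.19], [0.68, 151.7], [-89.99, 269.99], [4.06, 180], [-164.3, 164.3]. Speed limits (degrees/s): [127.2, 127.2, 159.86, 180, 180, 180].

## Interface

Orientations are given as [roll, pitch, yaw] about the fixed x, y, z axes, in that order (R = Rz(yaw) Ry(pitch) Rx(roll)).
In Python, from plant import arm gives the robot as it stands.
- The arm moves only by the tool send_rows, never from a script. Its argument "plan" is a list of rows, each a list of 7 numbers: the opening, from 0 (shut) to 1 (fully open), then the shift along the tool's x, y, z in cm, then the turn, a rotation vector about the tool's x, y, z in rad. A call has 1 to 10 rows; each row is the pose to reach, as a shift and turn from the pose measured when the call began, along the tool's axes at that moment; what a row does not reach only later rows make up. A row lasts 1/10 s, in which the tool goes at most 50 mm and 8.59 degrees, less where a joint would pass 70% of its speed; a pose out of reach is approached as far as the arm can. A call with a gripper value outside its range is refused whole. The fingers move at their own pace and stop on an object; the grip force is fixed at half the most. Time passes only in rows, so rows that repeat a pose let the fingers close. It gives the time, the measured TCP pose, the force and the opening at its end, in the units of the state.
- arm.get_state(): the state, without advancing time (a new reading comes with each control period).
- arm.camera(name): name is "scene" or "side" or "wrist"; returns the picture (480x640x3 uint8, red, green, blue); there is no depth.
- arm.calibration(name): a dict with "vfov" (degrees; the focal length in pixels is half the picture's height over the tangent of half this angle, whatever the lens; pixels are square), "cx", "cy" (the principal point, pixels), "rvec" (rotation vector, rad) and "tvec" (3), from world to camera coordinates, as OpenCV has them; the wrist camera has in their place "hand_eye" (4x4, takes a point from camera to tool coordinates, whose origin is the TCP and whose axes are the tool frame's). Camera axes: x right, y down, z forward; pixel columns grow to the right and rows downward; lengths in m; the calibration is good to about 2 mm. A picture is of the moment at which its call begins: read the wrist's pose just before it. calibration takes no time and is no camera call.
- arm.job_done(): hands the job in, once; it reports no verdict.
The state is a dict: "time": time; "q": joint angles; "qvel": joint speeds; "joint_efforts": joint torques, N m; "tcp_pos": TCP position; "tool_rot": TCP orientation; "wrist_force": force on the tool from outside, world axes, zero at the start; "ft_torque": the same for the moment, N m; "finger_gap": finger opening in m.
Only numpy, scipy, OpenCV 4.12 (cv2) and the standard library are available. Lean on these libraries where they do the work, as an engineer would, in place of code of your own. Each camera call takes 0.05 s, during which the arm holds its last target.

## Working session

There is one attempt and no reset: what is moved stays moved. The work goes in short steps, Python scripts to look and compute and a tool call to move; the robot and the scene stay as the last step left them, time stands still between calls to the robot, and variables do not carry over. Pictures are saved under pics/ and viewed, and the job is handed in when it is done.

Besides the shell and the picture viewer there is one more tool, called after ">>>" as name([rows], argument=value, ...), one row to a line, values as JSON. send_rows: Moves the arm, as the interface text tells. Its arguments: {"type":"object","properties":{"plan":{"type":"array"}},"required":["plan"]}

```bash
ls; mkdir -p pics; python3 - <<'E'
from plant import arm
import cv2
print(arm.get_state(), arm.pinch_z)
for n in ["scene","side","wrist"]:
    im=arm.camera(n); cv2.imwrite(f"pics/a_{n}.png",im[:,:,::-1]); print(n,arm.calibration(n))
E
```

```text
pics
{'time': 0.0, 'q': array([-4.84802997e+00,  2.01266180e+01,  9.46752161e+01, -1.02384403e-03,
        6.52647630e+01, -4.84830218e+00]), 'qvel': array([ 0.0054954 ,  0.02444094,  0.07849532, -0.10820117, -0.03695086,
        0.03236213]), 'joint_efforts': array([ 1.41757551e-03, -4.97321892e+01, -2.85254824e+01,  6.99741254e-02,
        2.57699919e-02, -1.73020858e-04]), 'tcp_pos': array([5.49671557e-01, 4.11651254e-05, 2.18091127e-01]), 'tool_rot': array([-1.79995297e+02,  6.64373559e-02,  7.03884137e-04]), 'wrist_force': array([-0.37939529,  0.19929903, -0.29870182]), 'ft_torque': array([0.06399242, 0.05526311, 0.00656446]), 'finger_gap': 0.09311270637119004} -0.0188
scene {'vfov': 46.060967853014446, 'cx': 323.35582709263224, 'cy': 240.4962680848798, 'rvec': array([ 1.08659315,  2.3009243 , -1.12383437]), 'tvec': array([ 0.38254749, -0.16092628,  1.50864265])}
side {'vfov': 57.98185857176269, 'cx': 316.34142020665246, 'cy': 235.58718174134512, 'rvec': array([ 2.33267606, -0.19249286,  0.09979493]), 'tvec': array([-0.56573624,  0.145983  ,  0.89748597])}
wrist {'vfov': 65.90591344225645, 'cx': 318.6975835778715, 'cy': 241.11164093912942, 'hand_eye': array([[ 9.99999613e-01, -8.78706885e-04, -3.01132210e-05,
         3.99495888e-04],
       [ 8.56672056e-04,  9.66072288e-01,  2.58270401e-01,
        -7.12552269e-02],
       [-1.97852431e-04, -2.58270326e-01,  9.66072668e-01,
        -1.66141705e-01],
       [ 0.00000000e+00,  0.00000000e+00,  0.00000000e+00,
         1.00000000e+00]])}
```

View pics/a_scene.png

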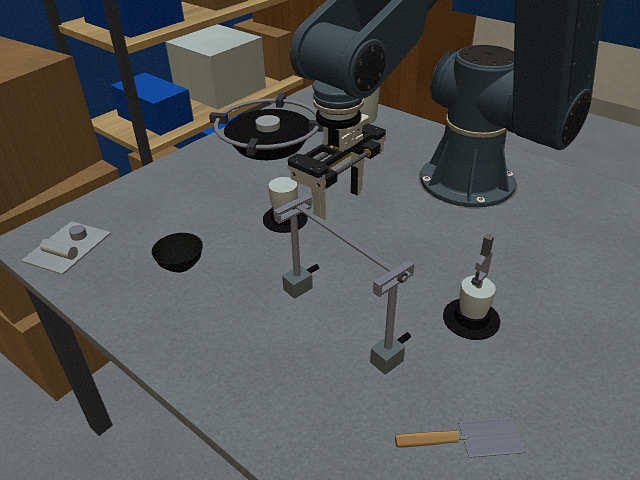

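View pics/a_side.png

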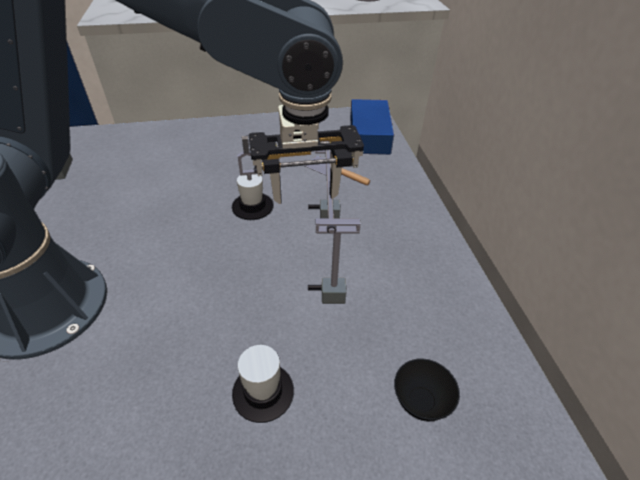

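View pics/a_wrist.png

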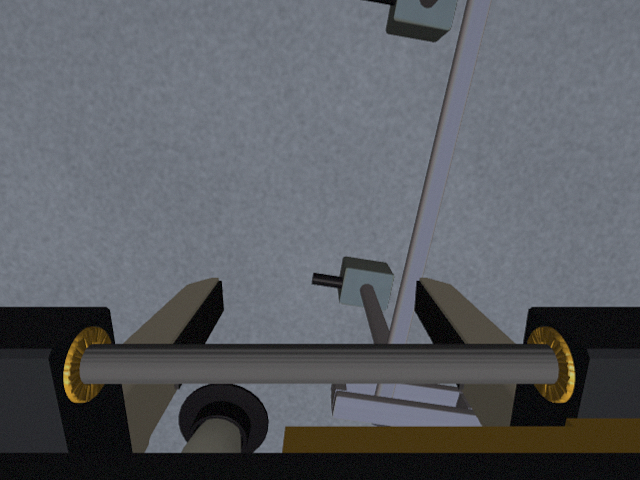

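```bash
cat > h.py <<'E'
import numpy as np, cv2
from scipy.spatial.transform import Rotation as Ro
from plant import arm
def cam(n,st=None):
    c=arm.calibration(n); f=240/np.tan(np.radians(c['vfov'])/2)
    if n=='wrist':
        T=np.eye(4);T[:3,:3]=Ro.from_euler('xyz',st['tool_rot'],degrees=True).as_matrix();T[:3,3]=st['tcp_pos']
        M=T@c['hand_eye'];R=M[:3,:3].T;o=M[:3,3]
    else:
        R=Ro.from_rotvec(c['rvec']).as_matrix();o=-R.T@c['tvec']
    return f,c['cx'],c['cy'],R,o
def ray(C,p):
    f,cx,cy,R,o=C
    d=R.T@np.array([(p[0]-cx)/f,(p[1]-cy)/f,1]);return o,d/np.linalg.norm(d)
def plane(C,p,z):
    o,d=ray(C,p);return o+d*(z-o[2])/d[2]
def proj(C,X):
    f,cx,cy,R,o=C;v=R@(np.asarray(X)-o);return np.array([cx+f*v[0]/v[2],cy+f*v[1]/v[2]])
def tri(C1,p1,C2,p2):
    o1,d1=ray(C1,p1);o2,d2=ray(C2,p2)
    s=np.linalg.lstsq(np.c_[d1,-d2],o2-o1,rcond=None)[0]
    a=o1+s[0]*d1;b=o2+s[1]*d2;return (a+b)/2,np.linalg.norm(a-b)
def crop(src,dst,x0,y0,x1,y1,k):
    im=cv2.imread(src)[y0:y1,x0:x1];cv2.imwrite(dst,cv2.resize(im,None,fx=k,fy=k,interpolation=cv2.INTER_CUBIC))
E
python3 - <<'E'
from h import *
crop('pics/a_scene.png','pics/b1.png',430,220,530,345,4.5)
crop('pics/a_scene.png','pics/b2.png',260,180,430,380,3)
crop('pics/a_side.png','pics/b3.png',220,130,400,310,3.3)
for n in['scene','side']:print(n,cam(n)[4])
E
```

```text
scene [1.22317731 0.53731168 0.81447892]
side [ 0.45586772 -0.63069638  0.73570122]
```

View pics/b1.png

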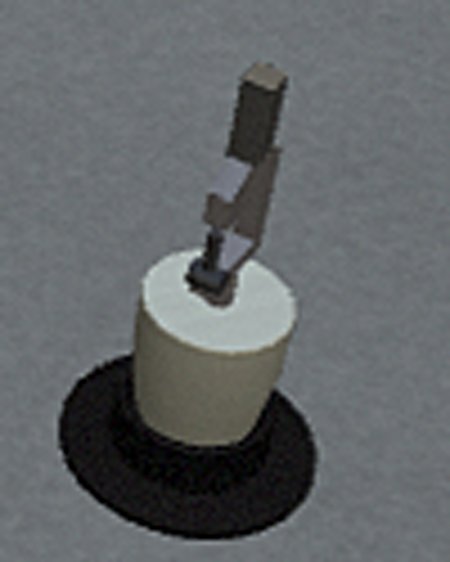

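View pics/b2.png

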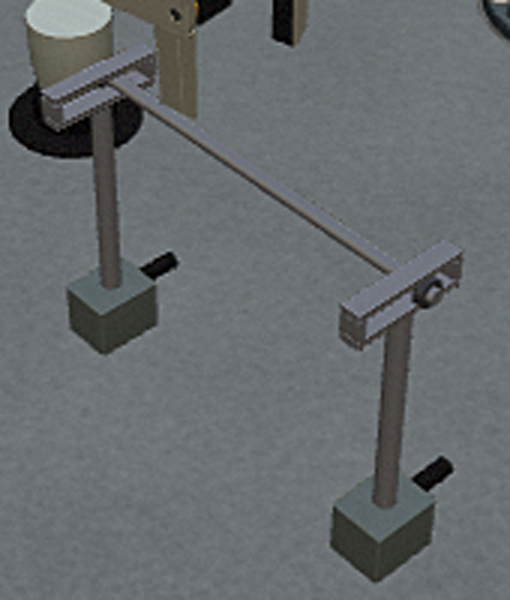

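View pics/b3.png

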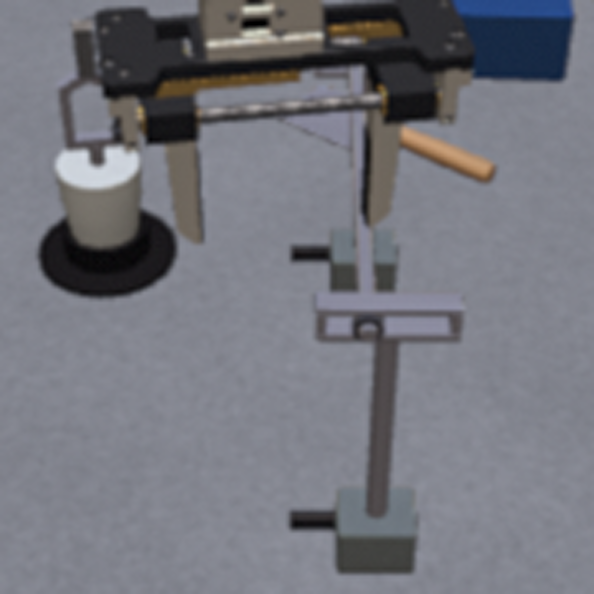

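```bash
python3 - <<'E'
from h import *
S=cam('scene');D=cam('side')
s=lambda x,y:(430+x/4.5,220+y/4.5)
t=lambda x,y:(260+x/3,180+y/3)
d=lambda x,y:(220+x/3.3,130+y/3.3)
print('disc',plane(S,s(188,445),.005),plane(D,d(108,248),.005))
print('casttop',plane(S,s(220,300),.088),plane(D,d(98,167),.088))
print('posttop',plane(S,s(263,75),.206))
# bar ends
print('bar left end scene (y-)',tri(S,t(115,83),D,d(368,305)))
for z in(.19,.2,.21):
  print(z,plane(S,t(115,80),z),plane(S,t(392,270),z))
# bracket end nut
print('nut +y', [plane(S,t(430,292),z) for z in (.19,.21)])
print('nut -y', [plane(D,d(368,327),z) for z in (.19,.21)])
# bracket top corners, side cam near bracket; scene far bracket
st=dict(tcp_pos=[0.54967,0,.21809],tool_rot=[-180,.066,0])
W=cam('wrist',st)
for z in(.19,.2,.21): print('wrist bar',plane(W,(480,0),z),plane(W,(404,340),z))
print('post feet', plane(S,t(385,505),.045),plane(S,t(112,288),.045),plane(D,d(377,512),.045))
E
```

```text
disc [0.45183712 0.25712761 0.005     ] [0.44880432 0.25254204 0.005     ]
casttop [0.44841621 0.25634936 0.088     ] [0.44837872 0.24772517 0.088     ]
posttop [0.44890469 0.25458885 0.206     ]
bar left end scene (y-) (array([ 0.58952764, -0.06256157,  0.20627601]), np.float64(0.0021893963687579))
0.19 [ 0.57135077 -0.08104983  0.19      ] [0.6125706  0.16266696 0.19      ]
0.2 [ 0.5817887  -0.07114779  0.2       ] [0.62234846 0.16866628 0.2       ]
0.21 [ 0.59222663 -0.06124575  0.21      ] [0.63212632 0.17466559 0.21      ]
nut +y [array([0.61459435, 0.18917926, 0.19      ]), array([0.63408526, 0.20032879, 0.21      ])]
nut -y [array([ 0.58927955, -0.06206499,  0.19      ]), array([ 0.58439   , -0.08290538,  0.21      ])]
wrist bar [0.62470776 0.13467682 0.19      ] [ 0.59985263 -0.04054703  0.19      ]
wrist bar [0.62087486 0.13141155 0.2       ] [ 0.5972994  -0.03479089  0.2       ]
wrist bar [0.61704196 0.12814629 0.21      ] [ 0.59474616 -0.02903474  0.21      ]
post feet [0.6464153 0.1913969 0.045    ] [ 0.60530291 -0.06151068  0.045     ] [ 0.59753231 -0.07719625  0.045     ]
```

>>> send_rows([
  [1,0,0,-5,0,0,0],
  [1,0,0,-10,0,0,0],
  [1,-4,-8,-10,0,0,0],
  [1,-8,-17,-10,0,0,0],
  [1,-8,-17,-10,0,0,0],
  [1,-8,-17,-10,0,0,0],
  [1,-8,-17,-10,0,0,0],
  [1,-8,-17,-10,0,0,0],
])

```text
time: 0.95
tcp_pos: [0.4696, 0.1704, 0.3183]
tool_rot: [180.0, 0.1, 0.1]
wrist_force: [-0.2, 1.1, 0.0]
finger_gap: 0.093
```

```bash
python3 - <<'E'
from h import *
import pickle
st=arm.get_state();im=arm.camera('wrist');cv2.imwrite('pics/c1.png',im[:,:,::-1]);pickle.dump(st,open('c1.pkl','wb'));print(st['time'],st['tcp_pos'],st['tool_rot'])
im=arm.camera('scene');cv2.imwrite('pics/c1s.png',im[:,:,::-1])
im=arm.camera('side');cv2.imwrite('pics/c1d.png',im[:,:,::-1])
crop('pics/c1d.png','pics/c1dc.png',220,130,400,310,3.3)
E
```

```text
0.95 [0.46961392 0.17038977 0.31825678] [1.79988198e+02 5.05193104e-02 9.71741134e-02]
```

View pics/c1.png

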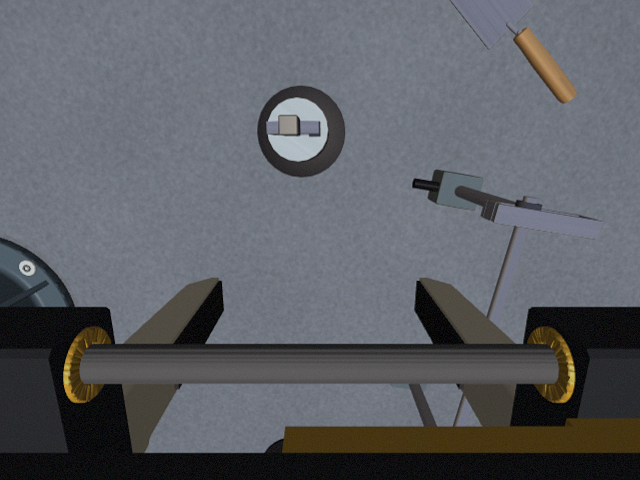

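View pics/c1dc.png

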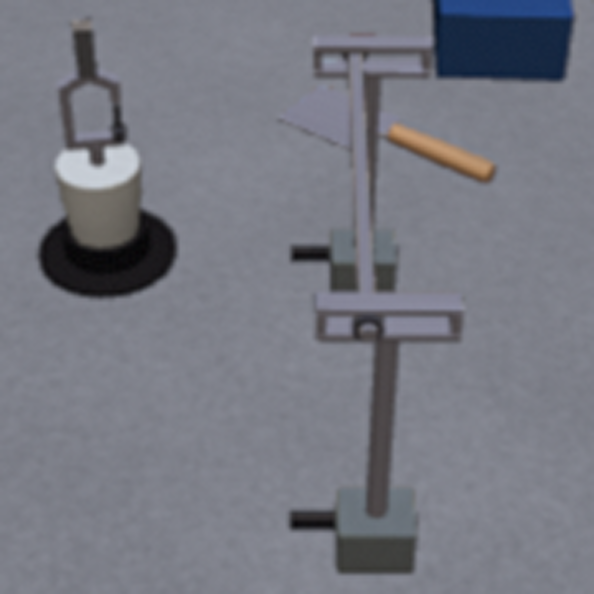

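```bash
python3 - <<'E'
from h import *
crop('pics/c1.png','pics/d1.png',250,80,350,180,6)
crop('pics/c1.png','pics/d2.png',420,160,620,290,4)
crop('pics/c1s.png','pics/d3.png',260,180,430,380,3)
crop('pics/c1d.png','pics/d4.png',225,125,365,235,5.5)
E
```

```text
(no output)
```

View pics/d1.png

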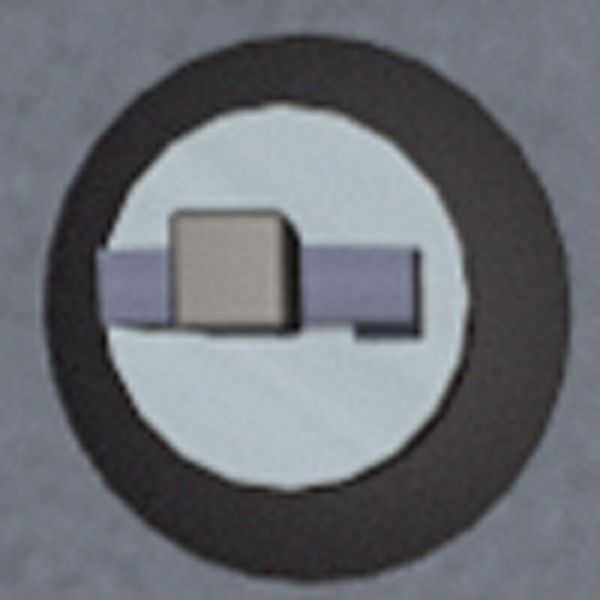

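View pics/d2.png

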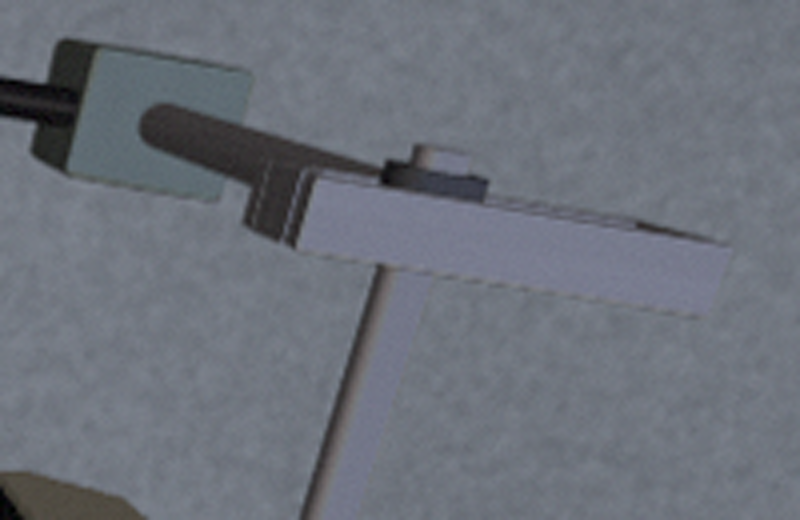

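View pics/d3.png

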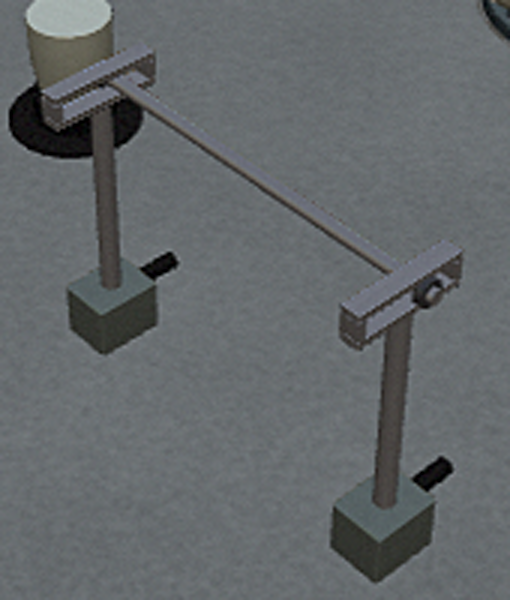

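View pics/d4.png

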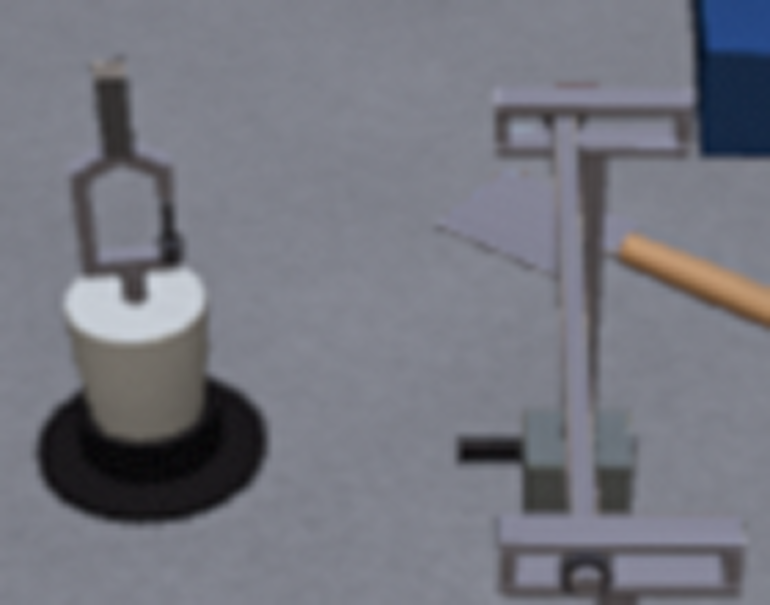

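```bash
cat > bar.py <<'E'
from h import *
import pickle
from scipy.ndimage import map_coordinates
def fit(img,p,q,hw=9,n=60,dbg=False):
    im=cv2.imread(img).astype(float);p=np.array(p,float);q=np.array(q,float)
    u=(q-p)/np.linalg.norm(q-p);v=np.array([-u[1],u[0]]);off=np.arange(-hw,hw+.01,.25)
    C=[];W=[]
    prof=[]
    for s in np.linspace(0,1,n):
        c=p+s*(q-p);X=c[:,None]+v[:,None]*off
        pr=np.stack([map_coordinates(im[:,:,k],[X[1],X[0]],order=1) for k in range(3)],1)
        bg=np.median(np.r_[pr[:12],pr[-12:]],0);dd=np.abs(pr-bg).sum(1);prof.append(dd)
        m=dd>0.4*dd.max()
        idx=np.where(m)[0];idx=idx[(off[idx]>-6)&(off[idx]<6)]
        if len(idx)<3:continue
        o=(off[idx[0]]+off[idx[-1]])/2;C.append(c+v*o);W.append(off[idx[-1]]-off[idx[0]])
    C=np.array(C);W=np.array(W);g=np.abs(W-np.median(W))<1.2;C=C[g]
    l=cv2.fitLine(C.astype(np.float32),cv2.DIST_HUBER,0,.01,.01).ravel()
    c=l[2:];dirn=l[:2]
    r=np.abs((C-c)@np.array([-dirn[1],dirn[0]]))
    print(img,'n',len(C),'width',np.median(W),'res',r.mean(),'pt',c,'dir',dirn)
    return c,dirn
def planeof(Cm,c,d):
    o,a=ray(Cm,c-60*d);_,b=ray(Cm,c+60*d);n=np.cross(a,b);return o,n/np.linalg.norm(n)
E
cat > m1.py <<'E'
from bar import *
st=pickle.load(open('c1.pkl','rb'))
S=cam('scene');D=cam('side');W=cam('wrist',st)
t=lambda x,y:(260+x/3,180+y/3);d4=lambda x,y:(225+x/5.5,125+y/5.5);d2=lambda x,y:(420+x/4,160+y/4)
L=[(S,)+fit('pics/c1s.png',t(150,105),t(370,257)),(D,)+fit('pics/c1d.png',d4(566,170),d4(578,400)),(W,)+fit('pics/c1.png',d2(395,290),d2(340,490))]
A=[planeof(*x) for x in L]
def inter(i,j):
    (o1,n1),(o2,n2)=A[i],A[j]
    d=np.cross(n1,n2);d/=np.linalg.norm(d);d*=np.sign(d[1])
    M=np.c_[n1,n2,[0,1,0]].T;x=np.linalg.solve(M,[n1@o1,n2@o2,.06]);return x,d
for i,j in((0,1),(0,2),(1,2)):
    x,d=inter(i,j);print(i,j,'at y=.06',x,'dir',d,'yaw',np.degrees(np.arctan2(-d[0],d[1])),'angle',np.degrees(np.arcsin(abs(A[i][1]@A[j][1]))))
pt=(250+225/6,80+270/6)
print('posttop wrist',plane(W,pt,.206),plane(W,pt,.186))
e=lambda x,y:(250+x/6,80+y/6)
print('cast top',plane(W,e(287,297),.088),'disc',plane(W,e(307,307),.004))
a=plane(W,e(100,248),.165);b=plane(W,e(420,250),.165);print('hook edge yaw',np.degrees(np.arctan2((b-a)[1],(b-a)[0])))
E
python3 m1.py
```

```text
pics/c1s.png n 59 width 1.5 res 0.06689384417191249 pt [344.74512 240.72256] dir [0.8259793  0.56370044]
pics/c1d.png n 35 width 3.5 res 0.12544881059611956 pt [332.1666  169.61691] dir [0.03012769 0.99954605]
pics/c1.png n 58 width 1.25 res 0.04581340018761638 pt [508.27548 251.49663] dir [ 0.28082526 -0.95975894]
0 1 at y=.06 [0.61481085 0.06       0.20747364] dir [0.17681134 0.98408373 0.0178034 ] yaw -10.185715701863895 angle 45.60546319380124
0 2 at y=.06 [0.6077732  0.06       0.19941574] dir [ 0.15207582  0.98830412 -0.0113099 ] yaw -8.747806544275766 angle 19.507931948271768
1 2 at y=.06 [0.61627979 0.06       0.18467864] dir [ 0.18158992  0.98127418 -0.06423465] yaw -10.484278027897885 angle 63.83910047794909
posttop wrist [0.44743447 0.25349096 0.206     ] [0.44581047 0.25433946 0.186     ]
cast top [0.44835907 0.25409791 0.088     ] disc [0.44788533 0.25474613 0.004     ]
hook edge yaw -0.29512681677051283
```

```bash
python3 - <<'E'
from h import *
from scipy.ndimage import map_coordinates
t=lambda x,y:np.array((260+x/3,180+y/3));d4=lambda x,y:np.array((225+x/5.5,125+y/5.5));d2=lambda x,y:np.array((420+x/4,160+y/4))
for img,p,q in(('c1s',t(150,105),t(370,257)),('c1d',d4(566,170),d4(578,400)),('c1',d2(395,290),d2(340,490))):
    im=cv2.imread(f'pics/{img}.png').astype(float)
    u=(q-p)/np.linalg.norm(q-p);v=np.array([-u[1],u[0]]);off=np.arange(-12,12.1,.5)
    for s in (.3,.6):
        P=0
        for k in np.linspace(-.1,.1,9):
            X=(p+(s+k)*(q-p))[:,None]+v[:,None]*off;P=P+np.stack([map_coordinates(im[:,:,c],[X[1],X[0]],order=1) for c in range(3)],1)/9
        print(img,s);print(np.c_[off,P].astype(int)[::1,[1,2,3]].tolist())
E
```

```text
c1s 0.3
[[112, 109, 104], [113, 110, 105], [113, 110, 105], [113, 109, 105], [112, 109, 104], [112, 109, 104], [112, 109, 104], [113, 110, 105], [113, 110, 105], [113, 110, 105], [113, 111, 105], [114, 111, 106], [113, 110, 105], [113, 110, 105], [112, 110, 104], [110, 109, 103], [109, 108, 103], [112, 109, 104], [119, 109, 106], [122, 110, 106], [120, 109, 106], [120, 109, 106], [121, 111, 108], [117, 113, 110], [106, 108, 109], [89, 94, 98], [68, 73, 79], [58, 60, 64], [71, 71, 70], [98, 95, 91], [113, 110, 103], [115, 112, 106], [113, 110, 105], [112, 110, 105], [112, 109, 104], [111, 108, 103], [110, 107, 102], [110, 107, 102], [110, 107, 102], [111, 108, 103], [111, 109, 103], [112, 109, 103], [112, 109, 103], [111, 108, 103], [110, 107, 102], [110, 107, 102], [109, 107, 102], [109, 106, 101], [110, 107, 102]]
c1s 0.6
[[112, 109, 103], [112, 109, 104], [112, 109, 104], [112, 109, 104], [112, 109, 104], [112, 109, 103], [112, 109, 103], [112, 109, 104], [113, 110, 105], [112, 110, 104], [112, 108, 104], [110, 107, 103], [109, 106, 102], [109, 106, 101], [108, 106, 101], [106, 104
[... 3144 characters left out ...]
8, 112], [126, 117, 112], [126, 117, 112], [126, 117, 112], [127, 118, 113], [128, 118, 115], [132, 119, 115], [135, 119, 114], [135, 118, 113], [135, 118, 114], [136, 118, 114], [136, 118, 114], [136, 118, 114], [136, 118, 115], [136, 118, 115], [135, 118, 114], [135, 117, 114], [135, 118, 114], [135, 118, 114], [136, 119, 115], [135, 119, 115], [132, 120, 116], [128, 119, 116], [123, 117, 116], [117, 114, 114], [110, 108, 112], [102, 101, 107], [93, 92, 98], [84, 82, 87], [73, 72, 76], [62, 62, 65], [58, 56, 59], [65, 62, 63], [85, 79, 78], [109, 101, 98], [125, 116, 111], [128, 119, 113], [127, 117, 112], [125, 115, 110], [123, 114, 108], [122, 113, 108], [122, 113, 108], [123, 113, 108]]
```

```bash
cat > m2.py <<'E'
from h import *
import pickle
st=pickle.load(open('c1.pkl','rb'))
S=cam('scene');D=cam('side');W=cam('wrist',st)
t=lambda x,y:np.array((260+x/3,180+y/3));d4=lambda x,y:np.array((225+x/5.5,125+y/5.5));d2=lambda x,y:np.array((420+x/4,160+y/4))
A=[]
for C,p,q,e in((S,t(150,105),t(370,257),(-.5,-.68)),(D,d4(566,170),d4(578,400),(.6,.8)),(W,d2(395,290),d2(340,490),(.45,.7))):
    u=(q-p)/np.linalg.norm(q-p);v=np.array([-u[1],u[0]])
    a=p+.3*(q-p)+v*e[0];b=p+.6*(q-p)+v*e[1]
    o,r=ray(C,a);_,r2=ray(C,b);n=np.cross(r,r2);A.append((o,n/np.linalg.norm(n),a,b))
for i,j in((0,1),(0,2),(1,2)):
    o1,n1=A[i][:2];o2,n2=A[j][:2]
    d=np.cross(n1,n2);d/=np.linalg.norm(d);d*=np.sign(d[1])
    for y in(.06,):
      x=np.linalg.solve(np.c_[n1,n2,[0,1,0]].T,[n1@o1,n2@o2,y]);print(i,j,x.round(4),d.round(3),'yaw',np.degrees(np.arctan2(-d[0],d[1])).round(2))
# level-bar LSQ: height h: project scene points onto z=h and wrist points, side points
for z in(.19,.195,.2,.205,.21):
    r=[]
    for C,k in((S,0),(D,1),(W,2)):
        a=plane(C,A[k][2],z);b=plane(C,A[k][3],z);m=(b-a)[0]/(b-a)[1];r+= [a[0]+m*(.06-a[1]),a[0]+m*(.13-a[1]),-np.degrees(np.arctan(m))]
    print(z,np.round(r,4))
E
python3 m2.py
```

```text
0 1 [0.6066 0.06   0.2036] [0.167 0.986 0.005] yaw -9.63
0 2 [0.6083 0.06   0.2055] [ 0.151  0.988 -0.015] yaw -8.67
1 2 [0.6063 0.06   0.2089] [ 0.17   0.984 -0.049] yaw -9.82
0.19 [ 0.5947  0.6063 -9.4076  0.6075  0.6194 -9.6501  0.6174  0.6275 -8.1804]
0.195 [ 0.5991  0.6107 -9.4076  0.6072  0.6191 -9.6501  0.6145  0.6246 -8.1804]
0.2 [ 0.6035  0.6151 -9.4076  0.6069  0.6188 -9.6501  0.6115  0.6216 -8.1804]
0.205 [ 0.6079  0.6195 -9.4076  0.6066  0.6185 -9.6501  0.6086  0.6187 -8.1804]
0.21 [ 0.6123  0.6239 -9.4076  0.6062  0.6181 -9.6501  0.6057  0.6157 -8.1804]
```

>>> send_rows([
  [1,-1.1,-4.2,0,0,0,0],
  [1,-2.15,-8.35,0,0,0,0],
  [1,-2.15,-8.35,3,0,0,0],
  [1,-2.15,-8.35,6,0,0,0],
  [1,-2.15,-8.35,6,0,0,0],
  [1,-2.15,-8.35,6,0,0,0],
])

```text
time: 1.7
tcp_pos: [0.4494, 0.2521, 0.2588]
tool_rot: [180.0, 0.1, -0.1]
wrist_force: [0.9, -0.0, 0.8]
finger_gap: 0.0934
```

```bash
python3 - <<'E'
from h import *
st=arm.get_state();print(st['time'],st['tcp_pos'],st['tool_rot'])
for n in('scene','side'): cv2.imwrite(f'pics/e_{n}.png',arm.camera(n)[:,:,::-1])
a=cv2.imread('pics/e_scene.png')[180:330,400:550];b=cv2.imread('pics/e_side.png')[60:210,200:350]
cv2.imwrite('pics/e.png',cv2.resize(np.hstack([a,b]),None,fx=2.6,fy=2.6,interpolation=cv2.INTER_CUBIC))
E
```

```text
1.7 [0.44939824 0.25206324 0.25878532] [ 1.79981889e+02  7.67611662e-02 -1.44386450e-01]
```

View pics/e.png

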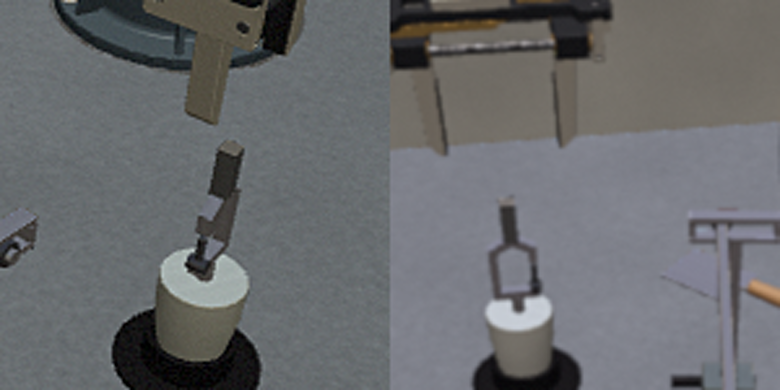

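>>> send_rows([
  [1,-0.15,-0.2,3,0,0,0],
  [1,-0.15,-0.2,6,0,0,0],
  [1,-0.15,-0.2,8.4,0,0,0],
  [1,-0.15,-0.2,8.4,0,0,0],
  [1,-0.15,-0.2,8.4,0,0,0],
  [1,-0.15,-0.2,8.4,0,0,0],
])

```text
time: 2.4
tcp_pos: [0.4494, 0.2548, 0.1777]
tool_rot: [-179.9, -0.2, -0.1]
wrist_force: [1.0, -0.1, 0.3]
finger_gap: 0.0929
```

```bash
python3 - <<'E'
from h import *
st=arm.get_state();print(st['time'],st['tcp_pos'],st['tool_rot'],st['wrist_force'])
cv2.imwrite(f'pics/f_w.png',arm.camera('wrist')[:,:,::-1])
E
```

```text
2.4 [0.4493955  0.25484775 0.17771293] [-1.79885752e+02 -2.07657859e-01 -1.43365717e-01] [ 1.00023619 -0.06186239  0.31604249]
```

View pics/f_w.png

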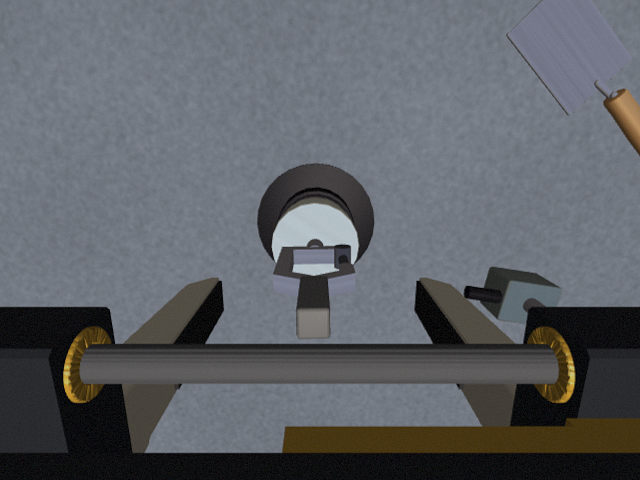

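>>> send_rows([
  [1,-0.2,0.05,0.4,0,0,0],
  [1,-0.2,0.05,0.4,0,0,0],
  [0.6,-0.2,0.05,0.4,0,0,0],
  [0.2,-0.2,0.05,0.4,0,0,0],
  [0,-0.2,0.05,0.4,0,0,0],
  [0,-0.2,0.05,0.4,0,0,0],
  [0,-0.2,0.05,0.4,0,0,0],
  [0,-0.2,0.05,0.4,0,0,0],
  [0,-0.2,0.05,0.4,0,0,0],
  [0,-0.2,0.05,0.4,0,0,0],
])

```text
time: 3.45
tcp_pos: [0.4473, 0.2543, 0.1735]
tool_rot: [-179.9, -0.2, -0.1]
wrist_force: [0.8, 0.5, -0.3]
finger_gap: 0.034
```

>>> send_rows([
  [0,0,0,0,0,0,0],
  [0,0,0,0,0,0,0],
  [0,0,0,0,0,0,0],
])

```text
time: 3.75
tcp_pos: [0.4472, 0.2543, 0.1735]
tool_rot: [-179.9, -0.2, -0.1]
wrist_force: [-1.1, 0.2, 0.3]
finger_gap: 0.0135
```

>>> send_rows([
  [0,0,0,0,0,0,0],
  [0,0,0,0,0,0,0],
  [0,0,0,0,0,0,0],
  [0,0,0,-0.5,0,0,0],
  [0,0,0,-1,0,0,0],
  [0,0,0,-1.5,0,0,0],
  [0,0,0,-1.5,0,0,0],
  [0,0,0,-1.5,0,0,0],
])

```text
time: 4.55
tcp_pos: [0.4471, 0.2543, 0.1886]
tool_rot: [-179.9, -0.2, -0.1]
wrist_force: [0.2, -0.1, -3.5]
finger_gap: 0.0138
```

>>> send_rows([
  [0,0,0,-1,0,0,0],
  [0,0,0,-2,0,0,0],
  [0,0,0,-3,0,0,0],
  [0,0,0,-4,0,0,0],
  [0,0,0,-5,0,0,0],
  [0,0,0,-5.9,0,0,0],
  [0,0,0,-5.9,0,0,0],
  [0,0,0,-5.9,0,0,0],
  [0,0,0,-5.9,0,0,0],
])

```text
time: 5.45
tcp_pos: [0.4467, 0.2541, 0.2471]
tool_rot: [-179.9, -0.1, -0.1]
wrist_force: [-0.5, -0.2, -3.4]
finger_gap: 0.0137
```

```bash
python3 - <<'E'
from h import *
st=arm.get_state();print(st['time'],st['tcp_pos'],st['tool_rot'],st['wrist_force'],st['finger_gap'])
for n in('scene','side'): cv2.imwrite(f'pics/g_{n}.png',arm.camera(n)[:,:,::-1])
a=cv2.imread('pics/g_scene.png')[180:330,400:550];b=cv2.imread('pics/g_side.png')[60:210,200:350]
cv2.imwrite('pics/g.png',cv2.resize(np.hstack([a,b]),None,fx=2.6,fy=2.6,interpolation=cv2.INTER_CUBIC))
E
```

```text
5.45 [0.44666799 0.25409089 0.24710147] [-1.79907218e+02 -1.43177838e-01 -1.41599919e-01] [-0.52767653 -0.23788572 -3.44000574] 0.013719255313391078
```

View pics/g.png

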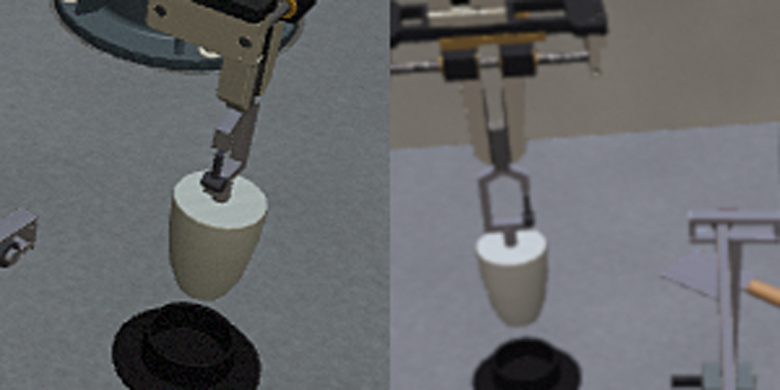

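>>> send_rows([
  [0,0.5,1,0,0,0,0.01],
  [0,2,3,0,0,0,0.03],
  [0,3.5,5.5,0,0,0,0.055],
  [0,5,8,0,0,0,0.08],
  [0,6.5,10.5,0,0,0,0.105],
  [0,8,13,0,0,0,0.13],
  [0,9.2,15.5,0,0,0,0.15],
  [0,10,17,0,0,0,0.16],
  [0,10.4,17.9,0,0,0,0.166],
  [0,10.4,17.9,0,0,0,0.166],
])

```text
time: 6.55
tcp_pos: [0.5504, 0.0741, 0.2469]
tool_rot: [-179.9, -0.1, -9.7]
wrist_force: [-1.2, 0.4, -3.3]
finger_gap: 0.0137
```

>>> send_rows([
  [0,0,0,0,0,0,0],
  [0,0,0,0,0,0,0],
  [0,0,0,0,0,0,0],
])

```text
time: 6.85
tcp_pos: [0.5502, 0.0748, 0.247]
tool_rot: [-179.9, -0.1, -9.7]
wrist_force: [-0.2, -0.7, -3.6]
finger_gap: 0.0138
```

```bash
python3 - <<'E'
from h import *
import pickle
st=arm.get_state();print(st['time'],st['tcp_pos'],st['tool_rot'],st['wrist_force'],st['finger_gap'])
pickle.dump(st,open('i.pkl','wb'))
for n in('scene','side','wrist'): cv2.imwrite(f'pics/i_{n}.png',arm.camera(n)[:,:,::-1])
crop('pics/i_side.png','pics/i1.png',250,110,410,240,5)
crop('pics/i_scene.png','pics/i2.png',260,150,430,300,4.5)
E
```

```text
6.85 [0.5501691  0.07484593 0.2469775 ] [-1.79883235e+02 -1.10082648e-01 -9.65537342e+00] [-0.16352386 -0.65154285 -3.55831113] 0.013802978936722757
```

View pics/i1.png

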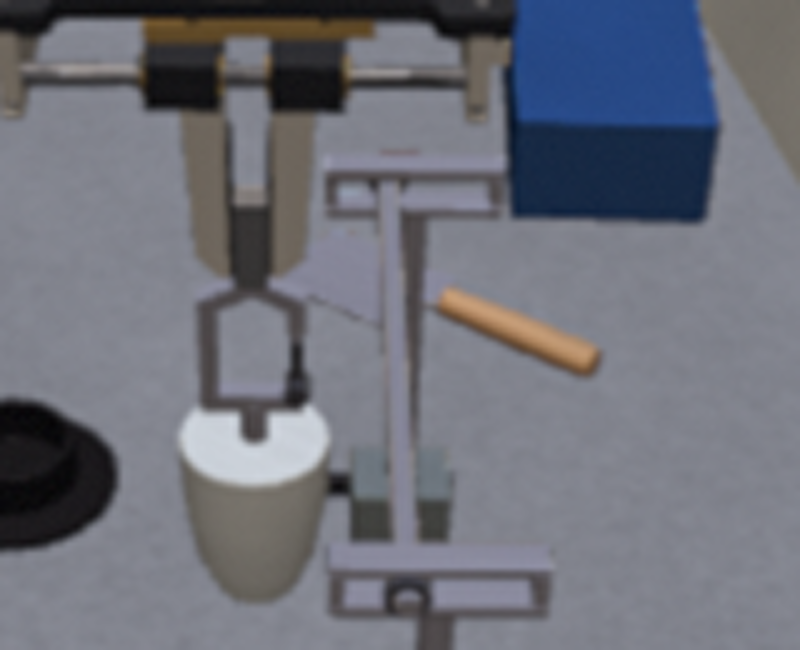

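View pics/i2.png

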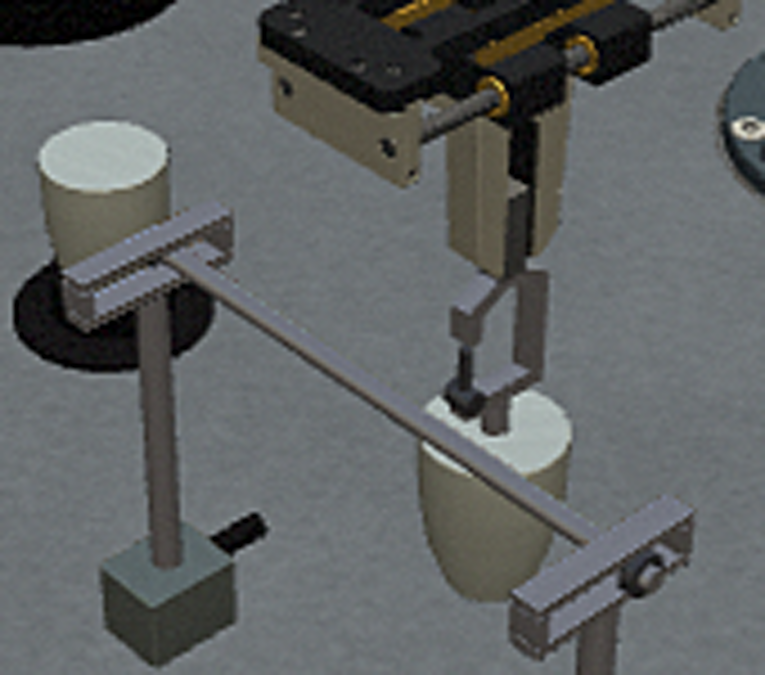

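View pics/i_wrist.png

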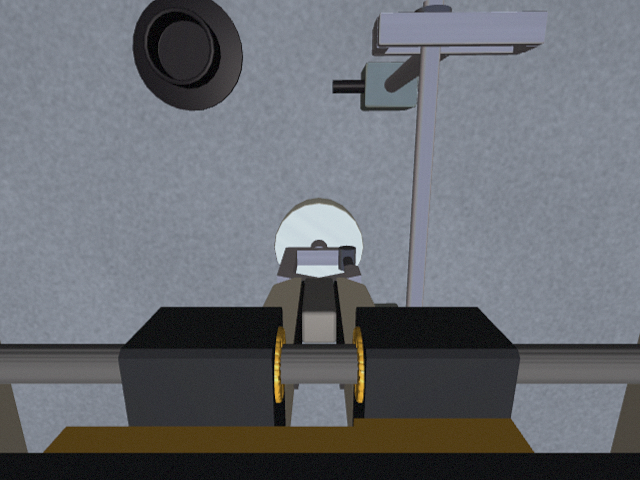

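```bash
cat > ov.py <<'E'
from h import *
import pickle,sys
def hookpts(st,dz=.0125):
    R=Ro.from_euler('xyz',st['tool_rot'],degrees=True).as_matrix()
    H=R@np.diag([1,-1,-1]);g=np.array(st['tcp_pos'])-R[:,2]*dz
    P=lambda x,y,z:g+H@np.array([x,y,z])/1000
    return dict(grip=P(0,0,0),top=P(0,0,20),hinge=P(18,0,-72),mouth=P(18,0,-54),nose=P(18,0,-45),seat=P(0,0,-30),ct=P(0,0,-98),foot=P(0,0,-180)),H
if __name__=='__main__':
    tag=sys.argv[1];st=pickle.load(open(tag+'.pkl','rb'));K,H=hookpts(st)
    for n,(x0,y0,x1,y1) in(('side',(250,110,410,240)),('scene',(260,150,430,300))):
        C=cam(n,st);im=cv2.imread(f'pics/{tag}_{n}.png');k=4.7
        im=cv2.resize(im[y0:y1,x0:x1],None,fx=k,fy=k,interpolation=cv2.INTER_CUBIC)
        for nm,X in K.items():
            p=proj(C,X);print(n,nm,p.round(1));q=(int((p[0]-x0+.5)*k),int((p[1]-y0+.5)*k));cv2.circle(im,q,3,(0,0,255),-1)
        cv2.imwrite(f'pics/{tag}_ov_{n}.png',im)
E
python3 ov.py i
python3 - <<'E'
from h import *
crop('pics/i_wrist.png','pics/i3.png',360,0,560,150,4)
crop('pics/i_wrist.png','pics/i4.png',360,160,460,310,4)
E
```

```text
side grip [299.4 157.6]
side top [299.3 148.8]
side hinge [308.7 187.1]
side mouth [308.7 180.1]
side nose [308.7 176.5]
side seat [299.7 170.3]
side ct [300.2 196.9]
side foot [300.7 225.6]
scene grip [371.6 200.5]
scene top [372.1 190.8]
scene hinge [362.9 237.4]
scene mouth [363.2 229.4]
scene nose [363.4 225.4]
scene seat [371.  214.5]
scene ct [369.6 244.6]
scene foot [368.  277.7]
```

View pics/i_ov_side.png

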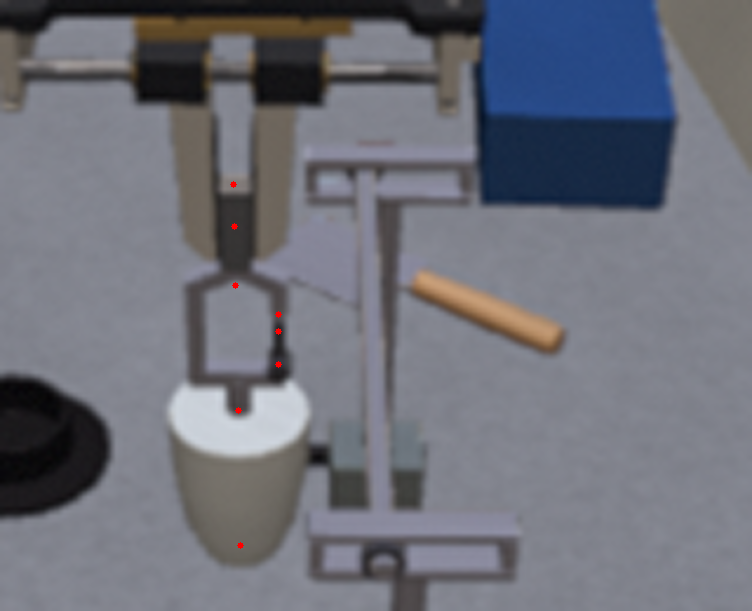

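View pics/i_ov_scene.png

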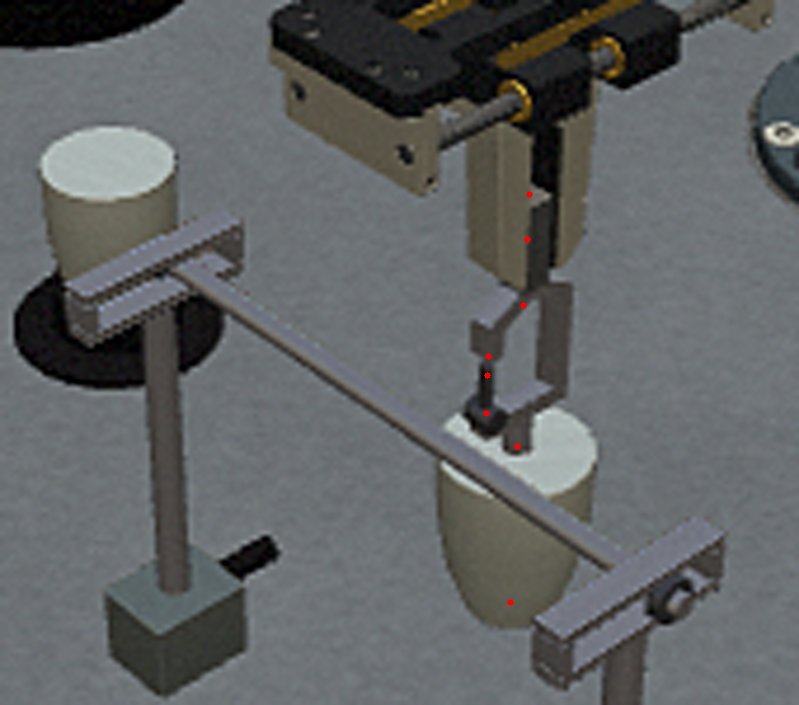

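View pics/i3.png

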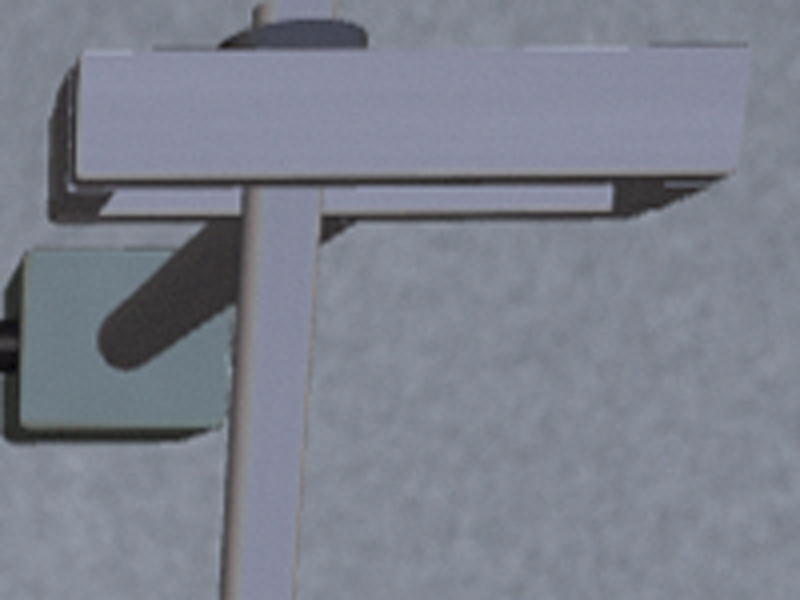

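View pics/i4.png

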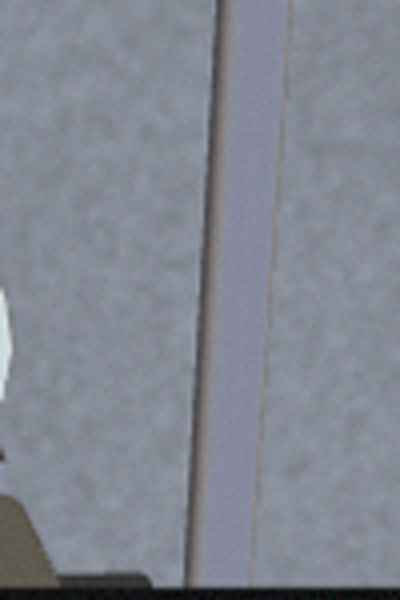

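```bash
cat > m3.py <<'E'
from ov import *
st=pickle.load(open('i.pkl','rb'));W=cam('wrist',st);S=cam('scene')
K,H=hookpts(st);print({k:v.round(4) for k,v in K.items()})
pts=[(430.6-.4,49.6),(423.25-.4,159.6),(414.75-.4,299.6)]
for z in(.2,.205,.21):
    X=np.array([plane(W,p,z) for p in pts])
    L=[(H.T@(x-K['mouth']))*1000 for x in X];print(z,X.round(4).tolist(),'in hook axes from mouth',np.round(L,1).tolist())
    d=X[2]-X[0];print('bar yaw',np.degrees(np.arctan(-d[0]/d[1])))
t=lambda x,y:np.array((260+x/3,180+y/3));p,q=t(150,105),t(370,257);u=(q-p)/np.linalg.norm(q-p);v=np.array([-u[1],u[0]])
for s,e in((.3,-.5),(.6,-.68)):
    a=p+s*(q-p)+v*e
    o,r=ray(S,a)
    # intersect with wrist plane
    ow,r1=ray(W,pts[0]);_,r2=ray(W,pts[2]);n=np.cross(r1,r2);x=o+r*(n@(ow-o))/(n@r);print('scene∩wristplane',x.round(4))
i2=lambda x,y:(260+x/4.7-.5,150+y/4.7-.5)
D=cam('side');ov=lambda x,y:(250+x/4.7-.5,110+y/4.7-.5)
print('hinge tri',tri(S,i2(487,415),D,ov(280,365)))
E
python3 m3.py
```

```text
{'grip': array([0.5501, 0.0748, 0.2595]), 'top': array([0.5501, 0.0748, 0.2795]), 'hinge': array([0.568 , 0.0719, 0.1875]), 'mouth': array([0.568 , 0.0719, 0.2055]), 'nose': array([0.568 , 0.0719, 0.2145]), 'seat': array([0.5502, 0.0749, 0.2295]), 'ct': array([0.5504, 0.075 , 0.1615]), 'foot': array([0.5505, 0.0751, 0.0795])}
0.2 [[0.6282, 0.1815, 0.2], [0.6189, 0.1259, 0.2], [0.6054, 0.0418, 0.2]] in hook axes from mouth [[41.0, 118.2, -5.8], [41.1, 61.8, -5.7], [41.9, -23.4, -5.5]]
bar yaw -9.274879382738073
0.205 [[0.6267, 0.1807, 0.205], [0.6176, 0.1263, 0.205], [0.6044, 0.0442, 0.205]] in hook axes from mouth [[39.6, 117.1, -0.8], [39.8, 62.0, -0.7], [40.5, -21.2, -0.5]]
bar yaw -9.274879382738044
0.21 [[0.6251, 0.1798, 0.21], [0.6163, 0.1268, 0.21], [0.6034, 0.0466, 0.21]] in hook axes from mouth [[38.2, 116.0, 4.2], [38.4, 62.2, 4.3], [39.1, -19.0, 4.5]]
bar yaw -9.274879382738062
scene∩wristplane [0.6021 0.0286 0.2043]
scene∩wristplane [0.6114 0.0853 0.2041]
hinge tri (array([0.56864328, 0.07256714, 0.18710333]), np.float64(0.0005122078771644426))
```

>>> send_rows([
  [0,0.5,0,0,0,0,-0.003],
  [0,1.2,0,0,0,0,-0.006],
  [0,2,0,0,0,0,-0.006],
  [0,2.6,0,0,0,0,-0.006],
  [0,2.9,0,0,0,0,-0.006],
  [0,2.9,0,0,0,0,-0.006],
  [0,2.9,0,0,0,0,-0.006],
])

```text
time: 7.7
tcp_pos: [0.5788, 0.0696, 0.2469]
tool_rot: [-179.9, -0.1, -9.3]
wrist_force: [-1.0, -1.1, -3.6]
finger_gap: 0.0137
```

```bash
python3 - <<'E'
from h import *
import pickle
st=arm.get_state();print(st['time'],st['tcp_pos'],st['tool_rot'],st['wrist_force'],st['ft_torque'])
pickle.dump(st,open('j.pkl','wb'))
for n in('scene','side'): cv2.imwrite(f'pics/j_{n}.png',arm.camera(n)[:,:,::-1])
E
python3 ov.py j >/dev/null
```

```text
7.7 [0.57879982 0.06963607 0.24691556] [-1.79889006e+02 -9.47960091e-02 -9.34280843e+00] [-0.9582029  -1.11715577 -3.62897505] [-0.05244976 -0.01723985 -0.05445246]
```

View pics/j_ov_scene.png

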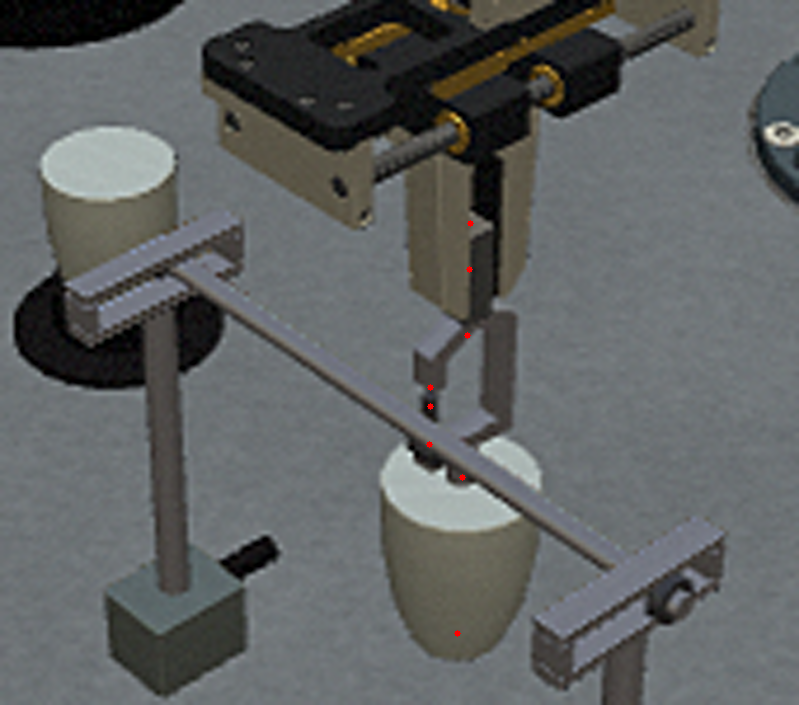

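View pics/j_ov_side.png

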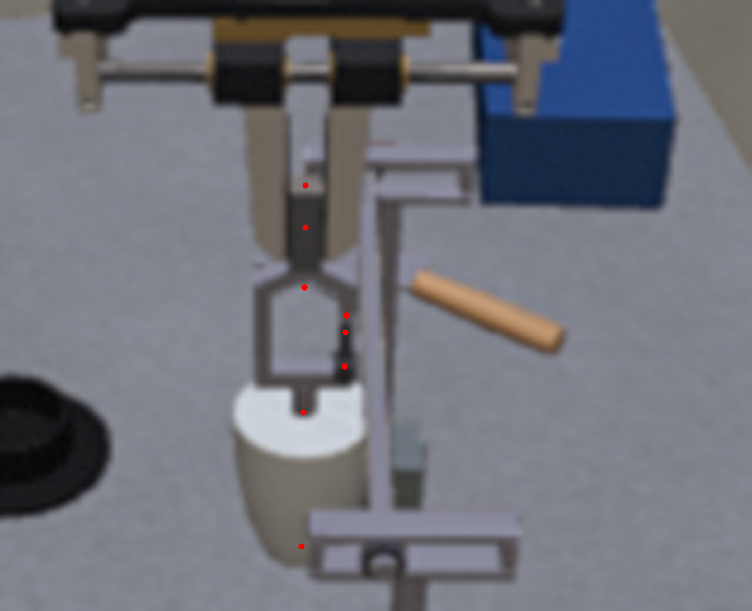

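>>> send_rows([
  [0,0.1,0,0,0,0,0],
  [0,0.2,0,0,0,0,0],
  [0,0.3,0,0,0,0,0],
  [0,0.4,0,0,0,0,0],
  [0,0.4,0,0,0,0,0],
  [0,0.4,0,0,0,0,0],
])

```text
time: 8.4
tcp_pos: [0.5824, 0.0691, 0.247]
tool_rot: [-179.9, -0.1, -9.3]
wrist_force: [-3.4, 1.3, -2.2]
finger_gap: 0.0137
```

>>> send_rows([
  [0,0.1,0,0,0,0,0],
  [0,0.2,0,0,0,0,0],
  [0,0.3,0,0,0,0,0],
  [0,0.3,0,0,0,0,0],
  [0,0.3,0,0,0,0,0],
])

```text
time: 8.9
tcp_pos: [0.5852, 0.0686, 0.2468]
tool_rot: [-179.9, -0.0, -9.3]
wrist_force: [-4.1, 0.9, -4.1]
finger_gap: 0.0141
```

>>> send_rows([
  [0,0.1,0,0,0,0,0],
  [0,0.2,0,0,0,0,0],
  [0,0.3,0,0,0,0,0],
  [0,0.4,0,0,0,0,0],
  [0,0.5,0,0,0,0,0],
  [0,0.5,0,0,0,0,0],
])

```text
time: 9.5
tcp_pos: [0.59, 0.0678, 0.2465]
tool_rot: [-179.9, 0.0, -9.3]
wrist_force: [-5.4, 0.9, -3.7]
finger_gap: 0.014
```

```bash
python3 - <<'E'
from h import *
import pickle
st=arm.get_state();print(st['time'],st['tcp_pos'],st['tool_rot'],st['wrist_force'],st['ft_torque'])
pickle.dump(st,open('k.pkl','wb'))
for n in('scene','side'): cv2.imwrite(f'pics/k_{n}.png',arm.camera(n)[:,:,::-1])
E
python3 ov.py k >/dev/null
```

```text
9.5 [0.5899822  0.06779302 0.24653961] [-1.79901174e+02  2.05276523e-02 -9.33783738e+00] [-5.44720636  0.92316032 -3.71571055] [0.1903191  1.25350658 0.02882831]
```

View pics/k_ov_scene.png

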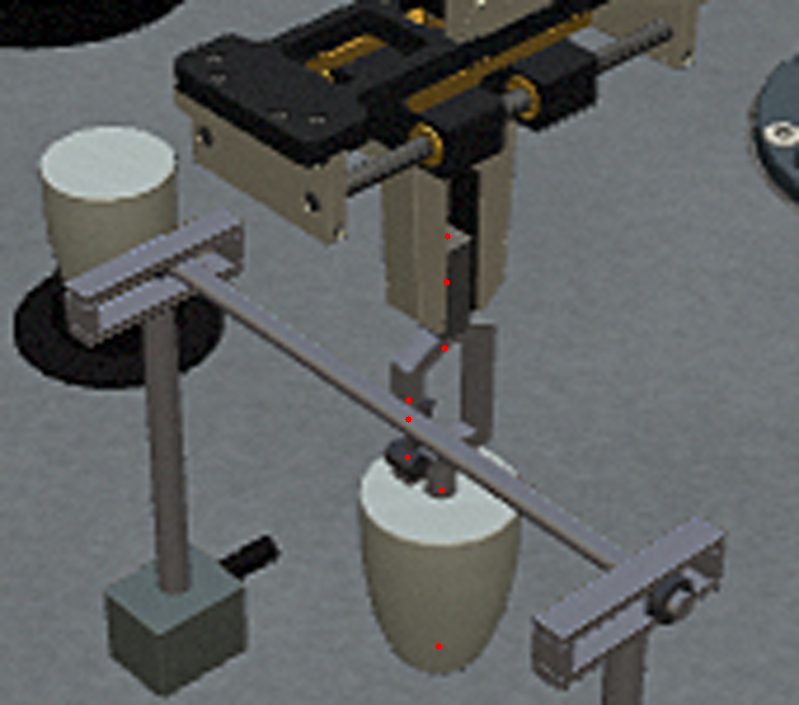

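View pics/k_ov_side.png

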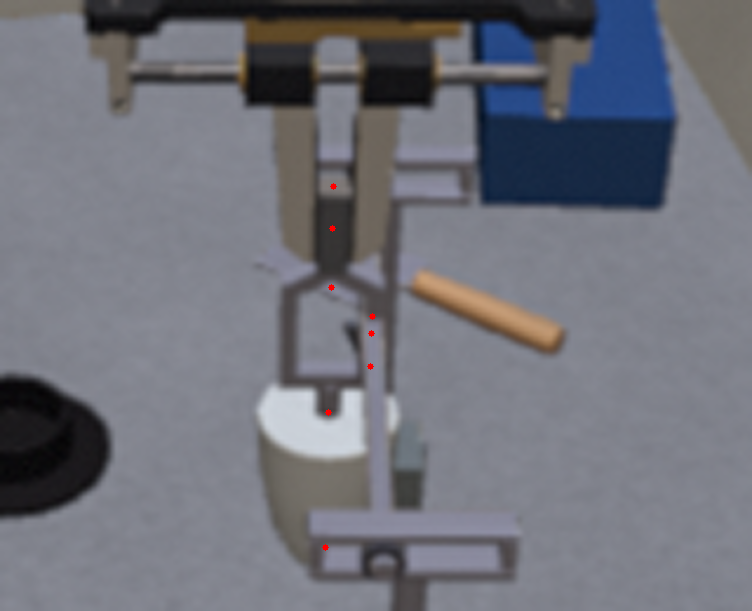

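>>> send_rows([
  [0,0.1,0,0,0,0,0],
  [0,0.2,0,-0.02,0,0,0],
  [0,0.3,0,-0.04,0,0,0],
  [0,0.4,0,-0.04,0,0,0],
  [0,0.5,0,-0.04,0,0,0],
  [0,0.6,0,-0.04,0,0,0],
  [0,0.7,0,-0.04,0,0,0],
  [0,0.8,0,-0.04,0,0,0],
  [0,0.9,0,-0.04,0,0,0],
  [0,1,0,-0.04,0,0,0],
])

```text
time: 10.6
tcp_pos: [0.5992, 0.0662, 0.2462]
tool_rot: [-179.9, 0.2, -9.3]
wrist_force: [-6.5, 1.0, -5.8]
finger_gap: 0.014
```

>>> send_rows([
  [0,0.1,0,0,0,0,0],
  [0,0.2,0,0,0,0,0],
  [0,0.3,0,0,0,0,0],
  [0,0.4,0,0,0,0,0],
  [0,0.5,0,0,0,0,0],
  [0,0.6,0,0,0,0,0],
  [0,0.7,0,0,0,0,0],
  [0,0.8,0,0,0,0,0],
])

```text
time: 11.4
tcp_pos: [0.6071, 0.0648, 0.2458]
tool_rot: [-179.9, 0.2, -9.3]
wrist_force: [-3.0, 0.2, -7.5]
finger_gap: 0.0137
```

```bash
cat > snap.py <<'E'
from h import *
import pickle,sys
t=sys.argv[1];st=arm.get_state();print(st['time'],st['tcp_pos'].round(4),st['tool_rot'].round(2),st['wrist_force'].round(1),st['ft_torque'].round(2))
pickle.dump(st,open(t+'.pkl','wb'))
for n in('scene','side'): cv2.imwrite(f'pics/{t}_{n}.png',arm.camera(n)[:,:,::-1])
E
python3 snap.py l;python3 ov.py l >/dev/null
```

```text
11.4 [0.6071 0.0648 0.2458] [-179.93    0.18   -9.34] [-3.   0.2 -7.5] [ 0.1   0.82 -0.03]
```

View pics/l_ov_scene.png

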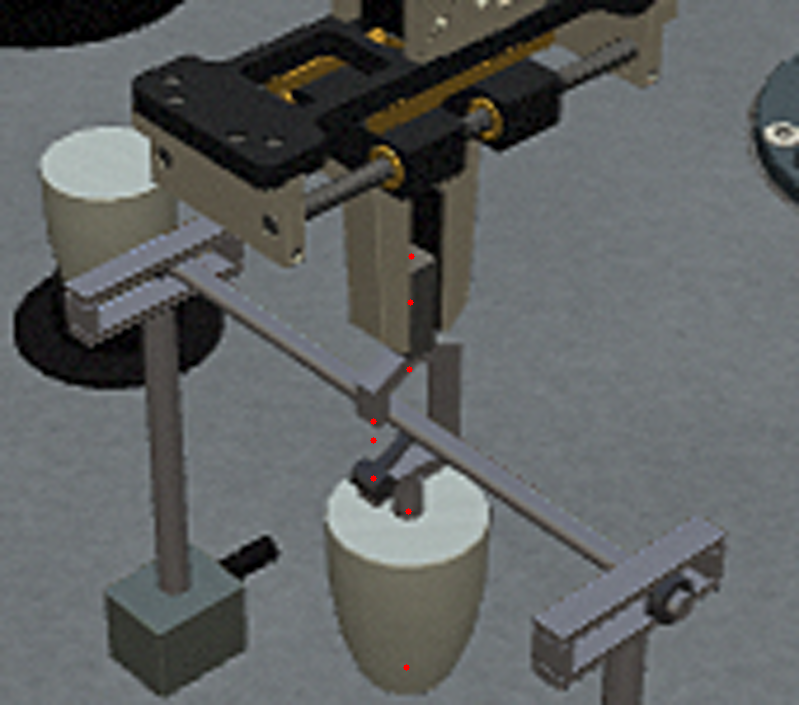

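View pics/l_ov_side.png

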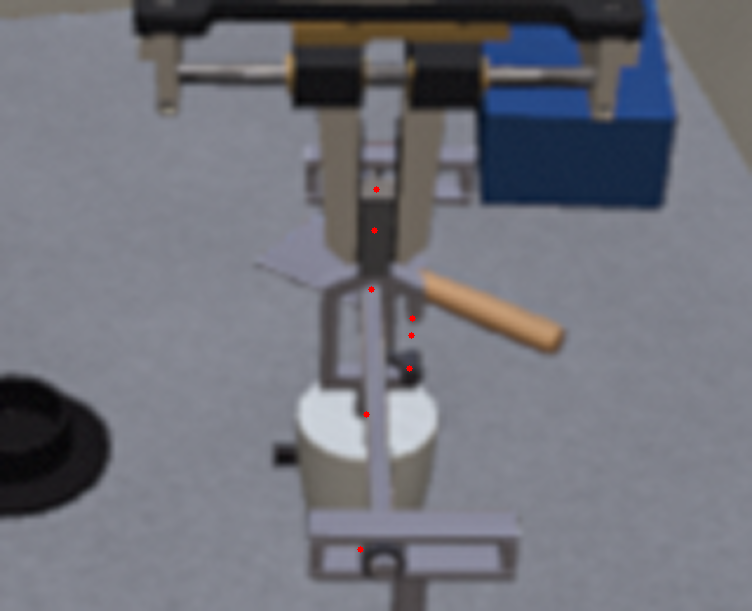

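>>> send_rows([
  [0,0.1,0,-0.03,0,0,0],
  [0,0.2,0,-0.06,0,0,0],
  [0,0.3,0,-0.1,0,0,0],
  [0,0.4,0,-0.1,0,0,0],
  [0,0.5,0,-0.1,0,0,0],
  [0,0.55,0,-0.1,0,0,0],
  [0,0.55,0,-0.1,0,0,0],
])

```text
time: 12.2
tcp_pos: [0.6135, 0.0639, 0.2477]
tool_rot: [-179.9, 0.0, -9.3]
wrist_force: [-0.0, 0.7, -3.9]
finger_gap: 0.0135
```

>>> send_rows([
  [0,0.05,0,0,0,0,0],
  [0,0.1,0,0,0,0,0],
  [0,0.1,0,0,0,0,0],
])

```text
time: 12.5
tcp_pos: [0.6147, 0.0637, 0.248]
tool_rot: [-179.9, -0.0, -9.3]
wrist_force: [0.4, -0.4, -3.4]
finger_gap: 0.0138
```

```bash
python3 snap.py m;python3 ov.py m >/dev/null
```

```text
12.5 [0.6147 0.0637 0.248 ] [-1.799e+02 -3.000e-02 -9.340e+00] [ 0.4 -0.4 -3.4] [0.02 0.02 0.04]
```

View pics/m_ov_scene.png

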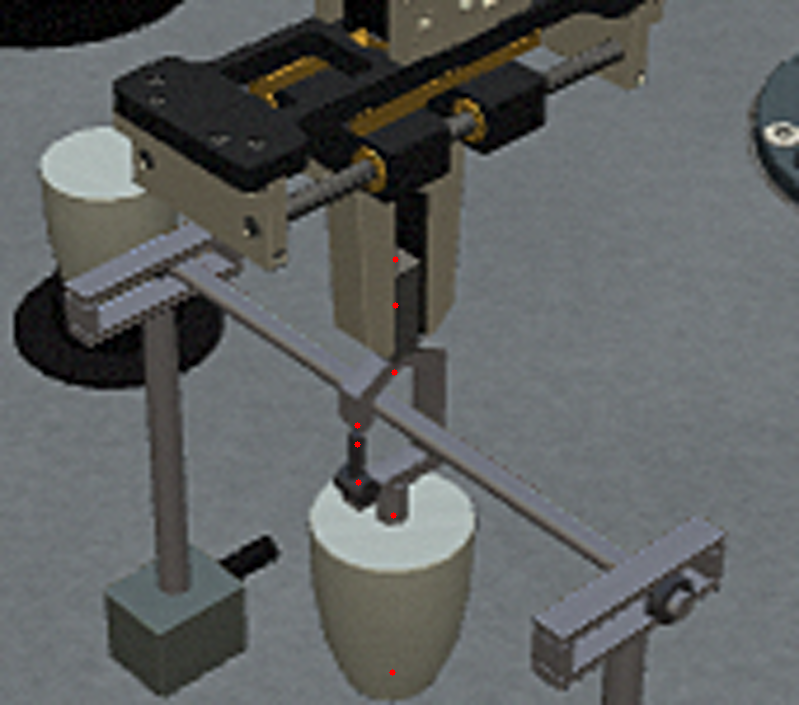

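View pics/m_ov_side.png

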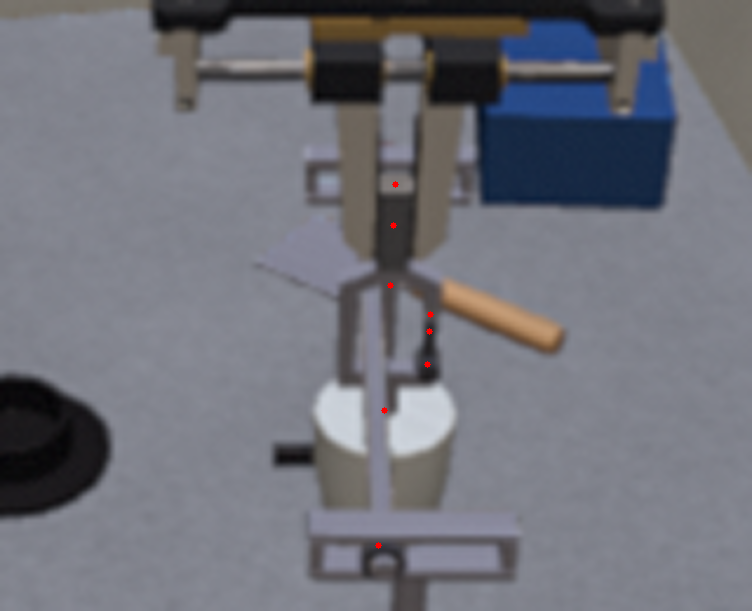

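>>> send_rows([
  [0,-0.2,0,0,0,0,0],
  [0,-0.4,0,0.05,0,0,0],
  [0,-0.6,0,0.07,0,0,0],
  [0,-0.8,0,0.07,0,0,0],
  [0,-1,0,0.07,0,0,0],
  [0,-1.2,0,0.07,0,0,0],
  [0,-1.4,0,0.07,0,0,0],
  [0,-1.4,0,0.07,0,0,0],
])

```text
time: 13.4
tcp_pos: [0.6005, 0.066, 0.2472]
tool_rot: [-179.9, -0.0, -9.3]
wrist_force: [0.0, -0.4, -3.1]
finger_gap: 0.0138
```

>>> send_rows([
  [0,-0.05,0,0,0,0,0],
  [0,-0.1,0,0,0,0,0],
  [0,-0.15,0,0,0,0,0],
  [0,-0.15,0,0,0,0,0],
])

```text
time: 13.8
tcp_pos: [0.599, 0.0663, 0.2471]
tool_rot: [-179.9, 0.0, -9.3]
wrist_force: [-0.4, 1.0, -4.3]
finger_gap: 0.0136
```

>>> send_rows([
  [0,-0.05,0,0,0,0,0],
  [0,-0.1,0,0,0,0,0],
  [0,-0.1,0,0,0,0,0],
])

```text
time: 14.1
tcp_pos: [0.598, 0.0664, 0.2471]
tool_rot: [-179.9, 0.0, -9.3]
wrist_force: [-0.2, -0.4, -3.4]
finger_gap: 0.0139
```

>>> send_rows([
  [0,-0.05,0,0,0,0,0],
  [0,-0.08,0,0,0,0,0],
  [0,-0.08,0,0,0,0,0],
])

```text
time: 14.4
tcp_pos: [0.5974, 0.0665, 0.2472]
tool_rot: [-179.9, -0.0, -9.3]
wrist_force: [1.2, -0.5, -3.2]
finger_gap: 0.0142
```

>>> send_rows([
  [0,-0.05,0,0,0,0,0],
  [0,-0.05,0,0,0,0,0],
])

```text
time: 14.6
tcp_pos: [0.5972, 0.0665, 0.2473]
tool_rot: [-179.9, -0.1, -9.3]
wrist_force: [3.4, -0.7, -5.4]
finger_gap: 0.0138
```

>>> send_rows([
  [0,-0.04,0,0,0,0,0],
  [0,-0.04,0,0,0,0,0],
  [0,-0.04,0,0,0,0,0],
])

```text
time: 14.9
tcp_pos: [0.597, 0.0666, 0.2473]
tool_rot: [-179.9, -0.1, -9.3]
wrist_force: [5.0, -0.8, -6.5]
finger_gap: 0.0137
```

```bash
python3 snap.py n;python3 ov.py n >/dev/null
```

```text
14.9 [0.597  0.0666 0.2473] [-1.799e+02 -1.200e-01 -9.340e+00] [ 5.  -0.8 -6.5] [-0.14 -1.02 -0.  ]
```

View pics/n_ov_side.png

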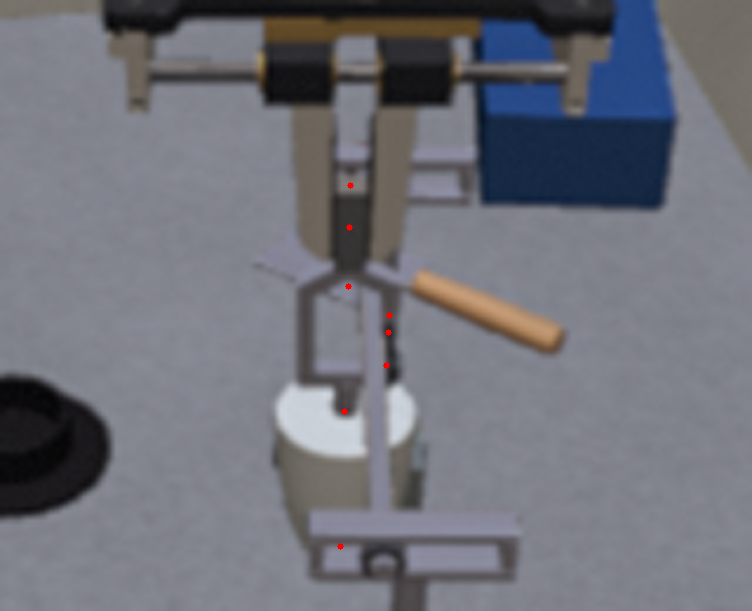

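>>> send_rows([
  [0,0.2,0,0,0,0,0],
  [0,0.4,0,0,0,0,0],
  [0,0.6,0,0,0,0,0],
  [0,0.8,0,0,0,0,0],
  [0,1,0,0,0,0,0],
  [0,1,0,0,0,0,0],
  [0,1,0,0,0,0,0],
])

```text
time: 15.7
tcp_pos: [0.6068, 0.065, 0.2472]
tool_rot: [-179.9, -0.1, -9.3]
wrist_force: [-0.4, -0.4, -2.8]
finger_gap: 0.0139
```

>>> send_rows([
  [0,0,0,0.3,0,0,0],
  [0,0,0,0.6,0,0,0],
  [0,0,0,0.9,0,0,0],
  [0,0,0,1.2,0,0,0],
  [0,0,0,1.5,0,0,0],
  [0,0,0,1.8,0,0,0],
  [0,0,0,2,0,0,0],
  [0,0,0,2,0,0,0],
  [0,0,0,2,0,0,0],
])

```text
time: 16.6
tcp_pos: [0.6069, 0.065, 0.2273]
tool_rot: [-179.9, -0.1, -9.3]
wrist_force: [0.9, 0.8, -3.4]
finger_gap: 0.0139
```

```bash
python3 snap.py o;python3 ov.py o >/dev/null
```

```text
16.6 [0.6069 0.065  0.2273] [-1.799e+02 -1.100e-01 -9.340e+00] [ 0.9  0.8 -3.4] [ 0.02 -0.04  0.04]
```

View pics/o_ov_side.png

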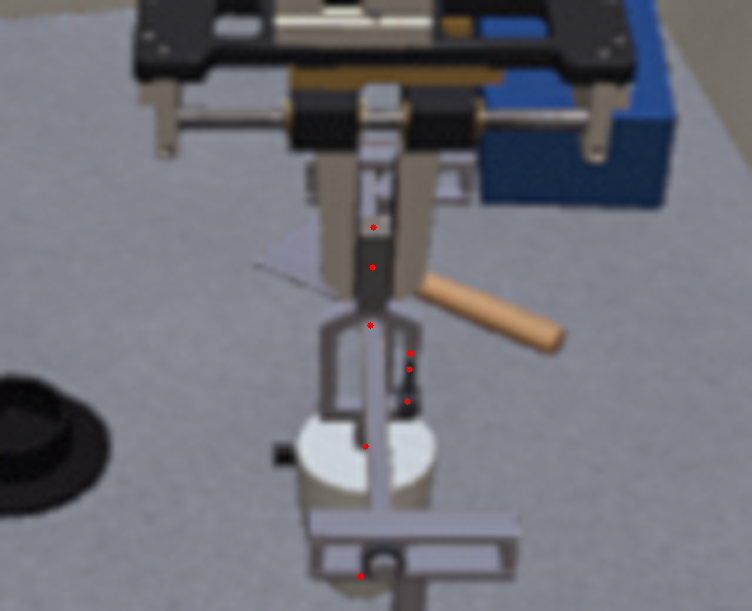

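View pics/o_ov_scene.png

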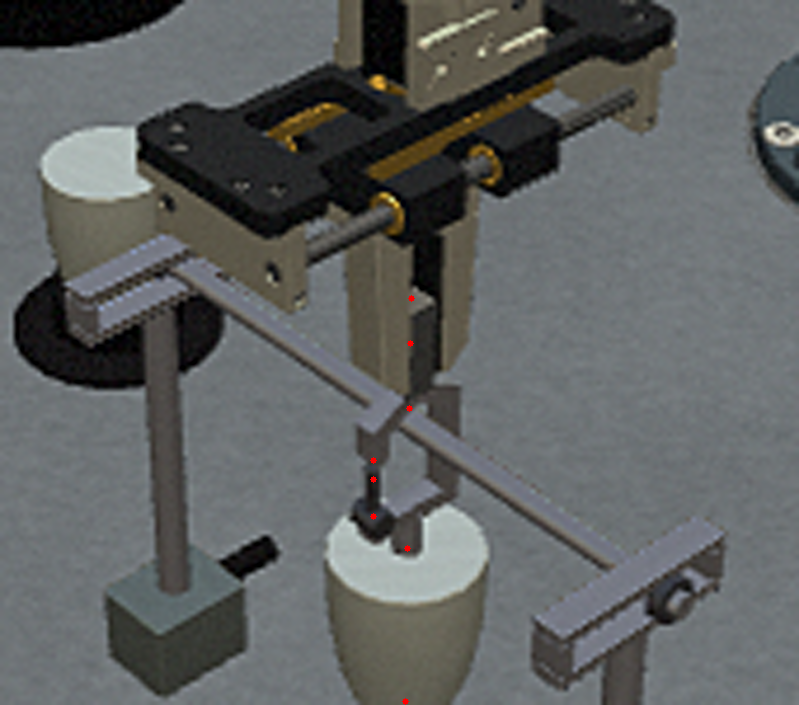

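>>> send_rows([
  [0,0,0,0.1,0,0,0],
  [0,0,0,0.2,0,0,0],
  [0,0,0,0.3,0,0,0],
  [0,0,0,0.4,0,0,0],
  [0,0,0,0.4,0,0,0],
])

```text
time: 17.2
tcp_pos: [0.6068, 0.065, 0.2232]
tool_rot: [-179.9, -0.1, -9.3]
wrist_force: [-0.3, 0.3, -3.7]
finger_gap: 0.014
```

>>> send_rows([
  [0,0,0,0.05,0,0,0],
  [0,0,0,0.08,0,0,0],
  [0,0,0,0.08,0,0,0],
])

```text
time: 17.5
tcp_pos: [0.607, 0.065, 0.2226]
tool_rot: [-179.9, -0.1, -9.3]
wrist_force: [0.4, 0.2, -2.0]
finger_gap: 0.014
```

>>> send_rows([
  [0,0,0,0.05,0,0,0],
  [0,0,0,0.05,0,0,0],
])

```text
time: 17.7
tcp_pos: [0.6072, 0.065, 0.2224]
tool_rot: [-179.9, -0.2, -9.3]
wrist_force: [-0.3, -0.6, -0.0]
finger_gap: 0.0141
```

>>> send_rows([
  [0,0,0,0.02,0,0,0],
  [0,0,0,0.02,0,0,0],
  [0.2,0,0,0.02,0,0,0],
  [0.3,0,0,0.02,0,0,0],
  [0.4,0,0,0.02,0,0,0],
  [0.5,0,0,0.02,0,0,0],
  [0.5,0,0,0.02,0,0,0],
  [0.5,0,0,0.02,0,0,0],
])

```text
time: 18.5
tcp_pos: [0.6072, 0.065, 0.2222]
tool_rot: [-179.9, -0.2, -9.3]
wrist_force: [0.0, 0.1, 0.0]
finger_gap: 0.0464
```

```bash
python3 snap.py p;python3 ov.py p >/dev/null
```

```text
18.5 [0.6072 0.065  0.2222] [-1.7989e+02 -1.7000e-01 -9.3400e+00] [0.  0.1 0. ] [ 0.02 -0.04  0.08]
```

View pics/p_ov_side.png

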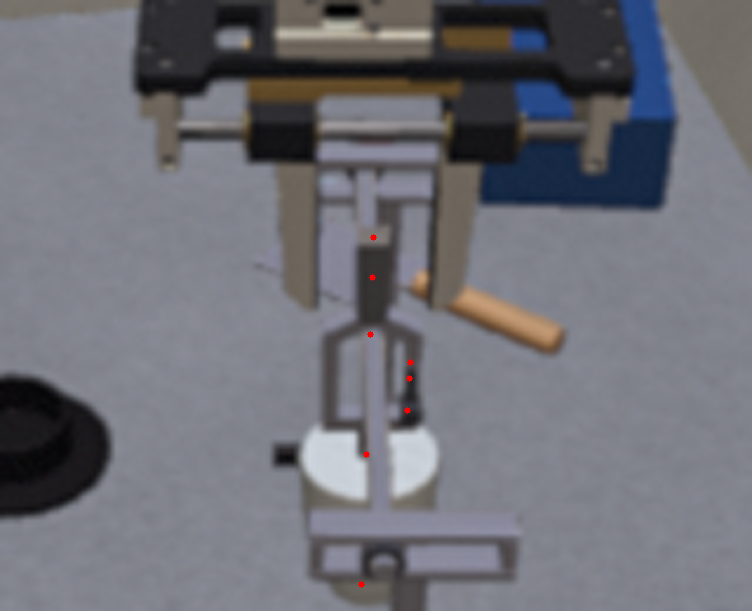

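View pics/p_ov_scene.png

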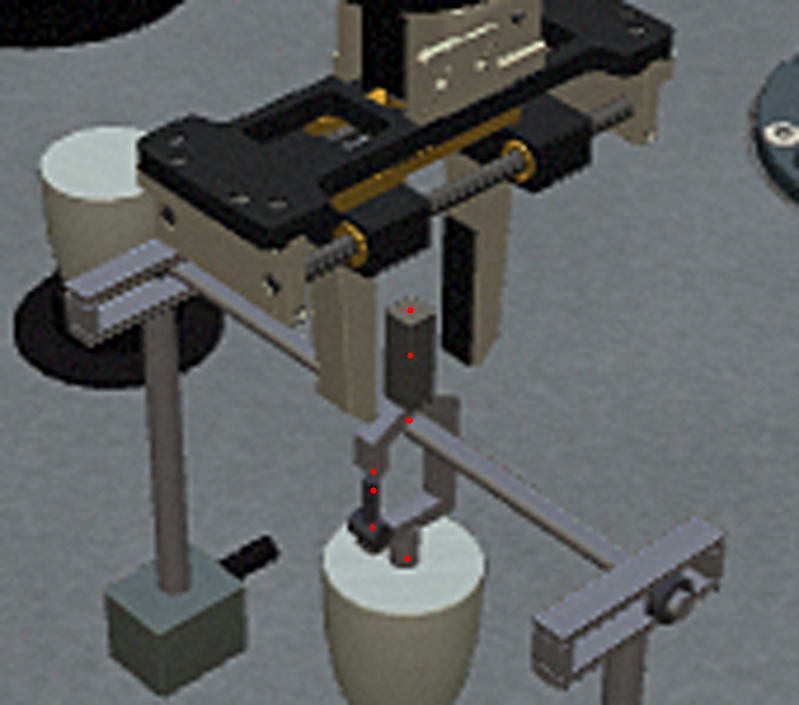

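Released and hanging freely by the crown. Withdraw straight up, wait and compare two pictures for stillness.

>>> send_rows([
  [0.5,0,0,-0.5,0,0,0],
  [0.5,0,0,-1.5,0,0,0],
  [0.5,0,0,-3,0,0,0],
  [0.5,0,0,-5,0,0,0],
  [0.5,0,0,-7,0,0,0],
  [0.5,0,0,-9,0,0,0],
  [0.5,0,0,-11,0,0,0],
  [0.5,0,0,-12,0,0,0],
  [0.5,0,0,-12,0,0,0],
])

```text
time: 19.5
tcp_pos: [0.6072, 0.0648, 0.3439]
tool_rot: [-179.9, -0.3, -9.3]
wrist_force: [-0.8, 0.0, 0.0]
finger_gap: 0.0467
```

>>> send_rows([
  [0.5,0,0,0,0,0,0],
  [0.5,0,0,0,0,0,0],
  [0.5,0,0,0,0,0,0],
  [0.5,0,0,0,0,0,0],
  [0.5,0,0,0,0,0,0],
  [0.5,0,0,0,0,0,0],
  [0.5,0,0,0,0,0,0],
  [0.5,0,0,0,0,0,0],
  [0.5,0,0,0,0,0,0],
  [0.5,0,0,0,0,0,0],
])

```text
time: 20.5
tcp_pos: [0.6072, 0.0648, 0.3439]
tool_rot: [-179.9, -0.3, -9.3]
wrist_force: [-0.2, -0.3, -0.0]
finger_gap: 0.0465
```

```bash
python3 snap.py r1; 
```

```text
20.5 [0.6072 0.0648 0.3439] [-179.86   -0.32   -9.34] [-0.2 -0.3 -0. ] [ 0.04 -0.06 -0.01]
```

>>> send_rows([
  [0.5,0,0,0,0,0,0],
  [0.5,0,0,0,0,0,0],
  [0.5,0,0,0,0,0,0],
  [0.5,0,0,0,0,0,0],
  [0.5,0,0,0,0,0,0],
])

```text
time: 21.1
tcp_pos: [0.6072, 0.0648, 0.3439]
tool_rot: [-179.9, -0.3, -9.3]
wrist_force: [0.3, 0.8, 0.6]
finger_gap: 0.0466
```

```bash
python3 snap.py r2; python3 - <<'E'
from h import *
for n,b in(('side',(300,150,370,260)),('scene',(320,190,400,310))):
    a,c=[cv2.imread(f'pics/{t}_{n}.png')[b[1]:b[3],b[0]:b[2]].astype(int) for t in('r1','r2')]
    print(n,np.abs(a-c).max(),np.abs(a-c).mean())
a=cv2.imread('pics/r2_scene.png')[150:310,260:430];b=cv2.imread('pics/r2_side.png')[110:270,250:390]
cv2.imwrite('pics/r.png',cv2.resize(np.hstack([a,b]),None,fx=2.5,fy=2.5,interpolation=cv2.INTER_CUBIC))
E
```

```text
21.1 [0.6072 0.0648 0.3439] [-179.86   -0.32   -9.34] [0.3 0.8 0.6] [-0.02  0.02 -0.06]
side 4 0.48878787878787877
scene 13 2.079861111111111
```

View pics/r.png

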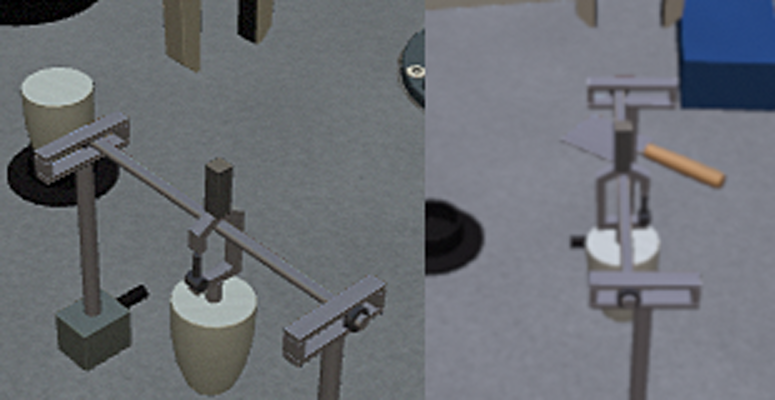

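View pics/r2_scene.png

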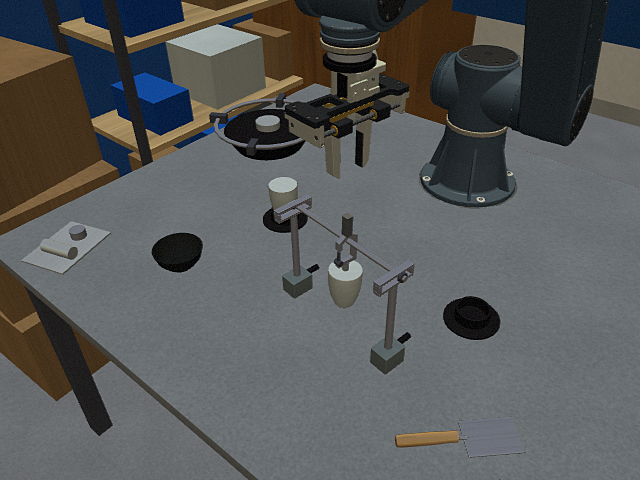

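Still (differences at noise level), bystanders unmoved.

```bash
python3 -c "
from plant import arm
print(arm.job_done())"
```

```text
the job is handed in; nothing more can be done
None
```

The cast now hangs by the hook's crown on the drying rail, still and with the gate shut. The job was handed in at about 21 s of the 64 s allowed.

- **Pushing on:** I lifted the cast out of its stand, turned it square to the bar and pushed it on with the bar about 1 mm below the mouth point. The gate opened at a measured 3 to 6.5 N. At about 25 mm inside, the force dropped to 0 and both pictures showed the gate upright and shut.
- **Proving the hold:** I drew the hook back until the rail bore on the inside of the shut gate. I felt 5 N there, and the side view showed the gate still upright.
- **Hanging:** I moved the hook forward 10 mm and lowered it until the rail carried all the weight, with the wrist force at 0. Then I opened the jaws and withdrew straight up.

**Last checks:** Two pictures 0.6 s apart differ only at noise level, so the cast was hanging still. The gripper is about 12 cm clear, and the plain cast, bowl and spatula look unmoved in the scene picture.

**Disagreements:** None of the final checks failed. The early bar estimates varied by about 5 mm in height and 1.5 degrees in direction. I settled them with a closer view before pushing. Force was only read at the end of each move, so short peaks between readings were not seen; the strongest sideways force I read was about 6.6 N.

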